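Tension the lens block clamp on the microscopy bench

TASK

Stand the loose black lens block upright, fully down, in the slot of the bench clamp, then wind the clamp's wheel clockwise by its crank handle until it feels firm: the push at the handle about 5 N more than it takes while slack. Do not overtighten (over 6.5 N more is too much), let go and leave it set, and leave the other things on the bench alone.

Things in the scene. Friction and masses are not known exactly. Their poses are not given: they have to be found in the camera images.
- clamp: Bench clamp, fixed: base plate 130 (x) x 260 (y) x 12 mm; origin at the centre of its underside. Slot at its -y end, centred 75 mm from the origin; white drive housing at +y, top 58 mm over the bench, with the wheel on it (axis 60 mm to +y of the origin). A jaw hidden in the housing is driven to -y and presses the block on the fence; how far back it starts is unknown and differs each time.
- fence: The clamp's fixed outer fence on the -y side of the slot, aluminium, 79 x 14 mm, 28 mm high above the base plate. Its origin coincides with that of the clamp body, same axes. The block is pressed against it. Right tension is about 20 N between block and fence (12 to 28 N is good, 36 N is overtightened).
- slot (a point): Centre of the slot's floor, 12 mm over the bench, axes as the clamp's. The slot is 55 (x) x 33 (y) mm and 28 mm deep, between two end cheeks, the fence (-y) and the housing (+y). Flared lips on cheeks and fence end at most 46 mm over the bench. The housing rises 46 mm over the slot floor; above 28 mm it stands back to 25 mm from the slot's centre line.
- lens_block: Loose black metal lens block, about 220 g, origin at the centre of its underside: foot 50 (x) x 28 (y) x 30 mm high, above it an upright plate 40 (x) x 14 (y) mm up to 95 mm, with a round lens in an aluminium ring on both y faces. Grasp the plate across its 40 mm width (along its x), about 74 mm above its underside. Same either way round. Its x goes along the slot's x.
- lens_mid (a point): Centre of the lens block, half-way up: 47.5 mm above its underside, axes as the block's.
- wheel_hub (a point): Centre of the top of the wheel's hub, 83 mm over the bench, on the wheel's upright axis. The black wheel is 120 mm across; the rim's upper face is 81 mm over the bench.
- crank_mid (a point): Middle of the upright crank handle on the wheel, black cylinder of diameter 18 mm standing 40 mm off the wheel's axis, from 80 to 132 mm over the bench; the point lies 110 mm over the bench. The handle spins freely about its own upright axis, so the hand need not turn while it goes round.
- wheel (a joint): Wheel angle (rad), grows clockwise seen from above (winds up); 0: handle on the clamp's -x side of the axis; starts -0.4 to 0.4, stops at -0.7 and 5.0. Friction holds it. Slack (for 0.6 to 3.8 rad) it takes 8 N at the handle (some 6.5 N at a standstill); once the jaw meets the block the push grows steadily. Right is 5 N over slack in motion (3.1 to 6.9 is good), 5 to 6 N at a standstill.
- dropper: Small amber dropper bottle, 32 mm wide, 70 mm high; origin under its centre. Leave alone.
- mouse: Grey computer mouse, 100 x 58 mm, 30 mm high; origin under its centre. Leave alone.
- dish: Clear dish, 60 mm wide, 14 mm high; origin under its centre. Leave alone.
- driver: Screwdriver lying on the bench, 150 mm long; origin under its middle. Leave alone.
Things that resemble listed ones, but are neither listed nor needed, are in the scene too. Leave any red or yellow look-alike of the lens_block alone.

How it is judged:
By the outcome, as a careful person would: the job done as asked, in the order asked, and still so for the second after the job is handed in, with the robot touching nothing.
It also fails if it takes over 72 s, if anything falls off the work surface, if the arm or the gripper's body presses on something with over 40 N, if the wrist force passes 120 N, or if a joint passes its speed limit or range.

ROBOT

A 6-joint arm with a two-finger parallel gripper is mounted at the origin on the work surface. World frame = base frame: x ahead of the robot, y to its left, z up, the work surface at z = 0. Lengths are in m, angles in rad, forces in N, time in s.
With the tool pointing down it reaches from about 0.375 to 0.975 m from the base axis. Payload 3.8 kg.
Tool frame: the origin (TCP) lies at the very end of the fingers, on their centre line; the grasp point (between the pads) lies 19 mm behind it; z points along the fingers, y is the direction in which the jaws open and shut (so a half turn about z gives the same grasp; the last joint's range is limited). The gripper opens to 85 mm and grips with 20 to 120 N. Pads are 22 mm wide; open, the fingers measure 114 mm over their backs; the gripper's body (76 mm by 85 mm) begins 54 mm behind the grasp point. The pads swing forward as they close: fully open they stand 13 mm farther back than shut.
Start: joints at [1.16, 0.264, 1.604, -0, 1.274, -0.037], TCP at [0.246, 0.628, 0.231] pointing down, gripper open.
Joint ranges: [-2.63, 2.63], [-0.94, 2.18], [0.31, 2.57], [-1.31, 4.45], [0, 2.66], [-2.55, 2.55]. Speed limits (rad/s): [2.57, 2.57, 3.14, 3.14, 3.14, 3.14].

INTERFACE

Orientations are given as a rotation vector (axis times angle).
In Python, from workcell import bot, read_camera, finish_job gives the robot as it stands. The module is installed in compiled form; this text tells all that it offers.
- The arm moves only by the tool servo_tool, never from a script. Its argument "targets" is text: rows parted by semicolons, each of 7 numbers parted by spaces: the turn, a rotation vector about the tool's x, y, z in rad, then the shift along the tool's x, y, z in mm, then the finger opening in mm, from 0 to 85.4. In form: wx wy wz x y z gripper; .... A call has 1 to 8 rows; each row shifts and turns the pose as measured when the row begins, along the tool's axes as they then stand; what a row does not reach is not made up. A row lasts 1/12 s, in which the tool goes at most 41.7 mm and 7.16 degrees, less where a joint would pass 70% of its speed; a pose out of reach is approached as far as the arm can. A call is refused whole if a number of a shift passes 41.7 or a number of a turn 0.125, either way. A call with a gripper value outside its range is refused whole. The fingers move at their own pace and stop on an object; "newtons" is the grip in N (left out, the last holds). Time passes only in rows, so rows that do not move let the fingers close. It gives the time, the measured TCP pose, the force and the opening at its end, in the units of the state.
- bot.read_state(): the state, without advancing time (a new reading comes with each control period).
- read_camera(name): name is "scene" or "top" or "wrist"; returns a dict with "image" (400x640x3 uint8, red, green, blue), "mtx" (3x3 intrinsics, pixels), "k1" (the pictures are not rectified: a ray, as slopes to the right and down, at radius r is drawn at 1 + k1 r^2 times it, then the intrinsics apply), "eye" and "orientation" of the camera in the world; the wrist camera has in their place "T_tool_cam" (4x4, takes a point from camera to tool coordinates, whose origin is the TCP and whose axes are the flange's). Camera axes: x right, y up, looking along -z (the intrinsics and any distortion apply to the point x, -y, -z); pixel columns grow to the right and rows downward; lengths in m; the calibration is good to about 2 mm. A picture is of the moment at which its call begins: read the wrist's pose just before it. There is no depth.
- finish_job(): hands the job in, once; it reports no verdict.
The state is a dict: "time": time; "q": joint angles; "joint_vel": joint speeds; "joint_torque": joint torques, N m; "tool_pos": TCP position; "tcp_rot": TCP orientation; "wrist_force": force on the tool from outside, world axes, zero at the start; "torque": the same for the moment, N m; "width": opening from 0.0 (shut) to 1.0 (fully open).
Only numpy, scipy, OpenCV 4.12 (cv2) and the standard library are available. Lean on these libraries where they do the work, as an engineer would, in place of code of your own. Each camera call takes 0.05 s, during which the arm holds its last target.

## Working session

There is one attempt and no reset: what is moved stays moved. The work goes in short steps, Python scripts to look and compute and a tool call to move; the robot and the scene stay as the last step left them, time stands still between calls to the robot, and variables do not carry over. Pictures are saved under pics/ and viewed, and the job is handed in when it is done.

Besides the shell and the picture viewer there is one more tool, called after "Emit:" as name(argument=value, ...), one argument or row to a line, values as JSON. servo_tool: Moves the arm, as the interface text tells. Its arguments: {"type":"object","properties":{"targets":{"type":"string"},"newtons":{"type":"number"}},"required":["targets"]}

```bash
mkdir -p pics; cat > h.py <<'E'
import numpy as np, cv2
from scipy.spatial.transform import Rotation as R
from workcell import bot, read_camera, finish_job
E
python3 - <<'E'
from h import *
import pickle
print(bot.read_state())
d={}
for n in("scene","top","wrist"):
    c=read_camera(n); d[n]=c
    cv2.imwrite(f"pics/{n}0.png",c["image"][:,:,::-1])
    print(n,{k:v for k,v in c.items() if k!="image"})
d['st']=bot.read_state()
pickle.dump(d,open("c0.pkl","wb"))
E
```

```text
{'time': 0.0, 'q': array([ 1.16006971e+00,  2.64755260e-01,  1.60538238e+00, -9.70110977e-06,
        1.27371308e+00, -3.68859912e-02]), 'joint_vel': array([-1.33747414e-03,  4.57939861e-05,  1.50397974e-03,  1.12286205e-03,
        5.88971325e-04,  5.45294604e-05]), 'joint_torque': array([ 1.03500341e-03, -5.15120173e+01, -3.67320156e+01,  5.14768669e-05,
        1.27659319e-02, -1.07887493e-05]), 'tool_pos': array([0.24620588, 0.62770159, 0.2299561 ]), 'tcp_rot': array([-0.58371771, -3.0863853 ,  0.00346119]), 'wrist_force': array([ 0.2540293 ,  0.38272408, -0.35052646]), 'torque': array([-0.00061483,  0.01086693,  0.00239686]), 'width': 0.9992583474958611}
scene {'mtx': array([[424.53533478,   0.        , 318.12365698],
       [  0.        , 424.53533478, 197.9517198 ],
       [  0.        ,   0.        ,   1.        ]]), 'k1': 0.003431540399068898, 'eye': array([0.97518952, 0.67599504, 0.67334625]), 'orientation': array([0.33662323, 1.26804794, 2.37493209])}
top {'mtx': array([[362.71823199,   0.        , 317.91021826],
       [  0.        , 362.71823199, 199.60913185],
       [  0.        ,   0.        ,   1.        ]]), 'k1': -0.04926301515650068, 'eye': array([ 0.4282066 , -0.07589123,  0.97899918]), 'orientation': array([ 0.08362669, -0.11740612, -1.57170426])}
wrist {'mtx': array([[313.01276458,   0.        , 323.7982746 ],
       [  0.        , 313.01276458, 194.28656157],
       [  0.        ,   0.        ,   1.        ]]), 'k1': 0.0026895650012905385, 'T_tool_cam': array([[ 5.56813231e-04,  9.54984744e-01,  2.96654392e-01,
         7.45840839e-02],
       [ 9.99999844e-01, -5.46009962e-04, -1.19269971e-04,
        -4.37455688e-04],
       [ 4.80752508e-05,  2.96654412e-01, -9.54984899e-01,
        -1.42764909e-01],
       [ 0.00000000e+00,  0.00000000e+00,  0.00000000e+00,
         1.00000000e+00]])}
```

View pics/scene0.png

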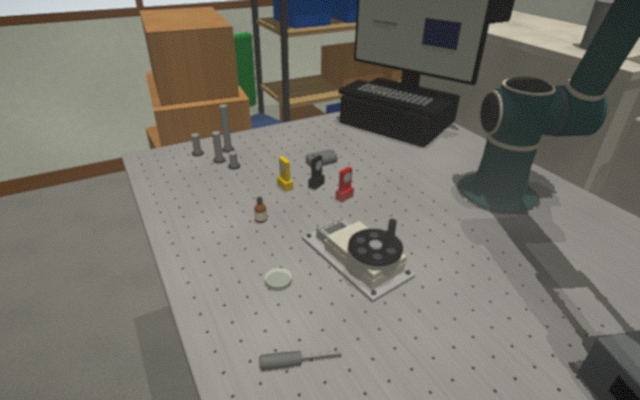

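View pics/top0.png

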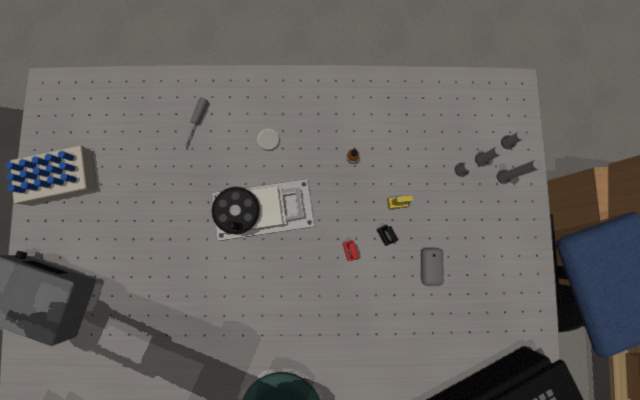

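View pics/wrist0.png

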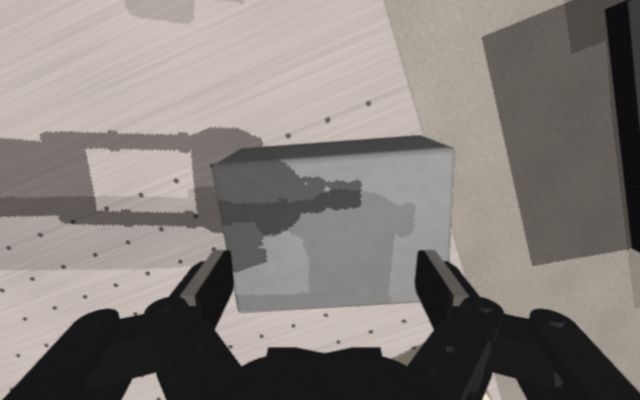

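The black block is at top (387,235), with a red look-alike at (351,250) and a yellow one at (399,202). The clamp is at about (262,210). I'll enlarge both areas.

```bash
cat >> h.py <<'E'
def campose(c,st=None):
    if "eye" in c:
        o=np.array(c["orientation"]); return R.from_rotvec(o).as_matrix(),np.array(c["eye"])
    T=np.eye(4);T[:3,:3]=R.from_rotvec(st["tcp_rot"]).as_matrix();T[:3,3]=st["tool_pos"]
    T=T@c["T_tool_cam"]; return T[:3,:3],T[:3,3]
def pix2z(c,uv,z,st=None):
    Rm,e=campose(c,st);out=[]
    for u,v in np.atleast_2d(uv):
        K=c["mtx"];a=np.array([(u-K[0,2])/K[0,0],(v-K[1,2])/K[1,1]]);s=a.copy()
        for _ in range(20): s=a/(1+c["k1"]*(s@s))
        d=Rm@np.array([s[0],-s[1],-1]); t=(z-e[2])/d[2]; out.append(e+t*d)
    return np.array(out)
def proj(c,P,st=None):
    Rm,e=campose(c,st);p=(np.atleast_2d(P)-e)@Rm; s=np.c_[p[:,0]/-p[:,2],-p[:,1]/-p[:,2]]
    s=s*(1+c["k1"]*(s**2).sum(1))[:,None]; K=c["mtx"]
    return np.c_[s[:,0]*K[0,0]+K[0,2],s[:,1]*K[1,1]+K[1,2]]
def crop(im,x0,y0,x1,y1,k,fn):
    cv2.imwrite(fn,cv2.resize(im[y0:y1,x0:x1,::-1],None,fx=k,fy=k,interpolation=cv2.INTER_CUBIC))
def shot(n,fn):
    st=bot.read_state();c=read_camera(n);cv2.imwrite(fn,c["image"][:,:,::-1])
    import pickle;pickle.dump((c,st),open(fn[:-4]+".pkl","wb"));return c,st
E
python3 - <<'E'
from h import *
import pickle
d=pickle.load(open("c0.pkl","rb"))
crop(d["top"]["image"],200,160,330,255,6,"pics/t1.png")
crop(d["top"]["image"],330,185,460,280,6,"pics/t2.png")
crop(d["scene"]["image"],240,140,370,230,6,"pics/s1.png")
c=d["top"]
print(pix2z(c,[[387,235],[351,250],[399,202],[262,210],[235,210]],0.0))
E
```

```text
[[ 0.45724269 -0.28375289  0.        ]
 [ 0.41765339 -0.18542333  0.        ]
 [ 0.54709577 -0.31943068  0.        ]
 [ 0.5260734   0.05421251  0.        ]
 [ 0.52622051  0.12725961  0.        ]]
```

View pics/t1.png

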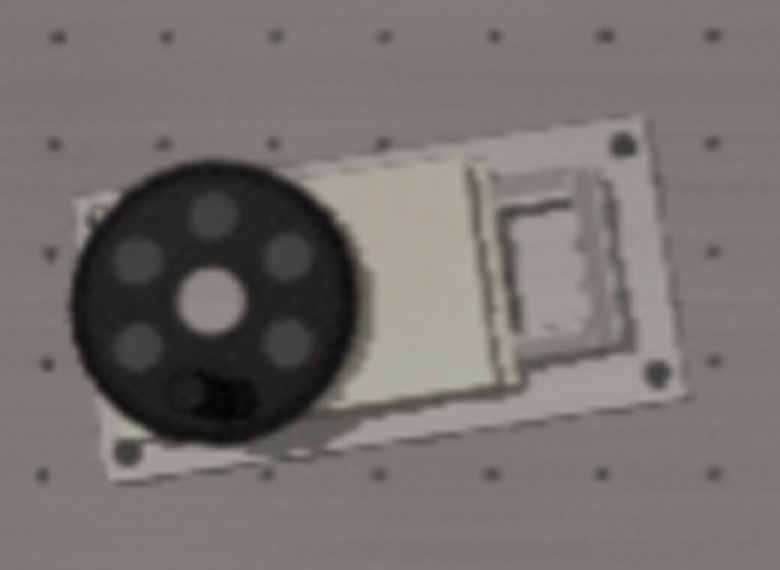

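View pics/t2.png

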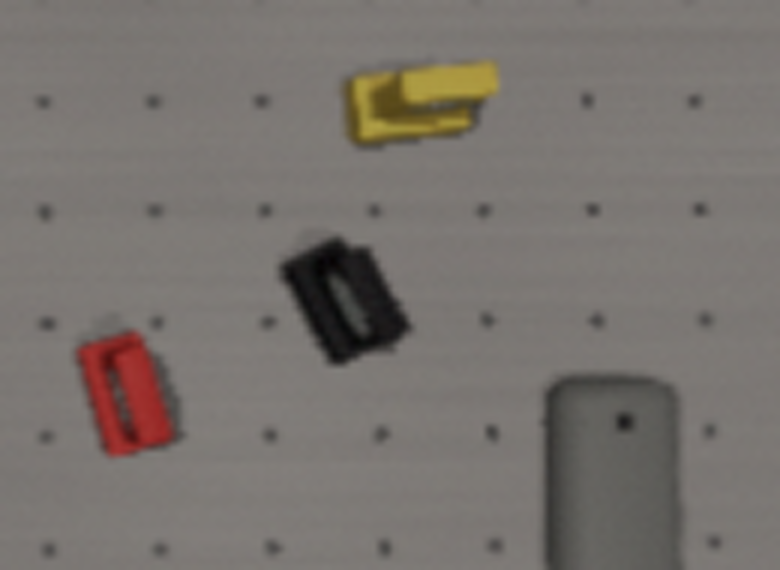

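View pics/s1.png

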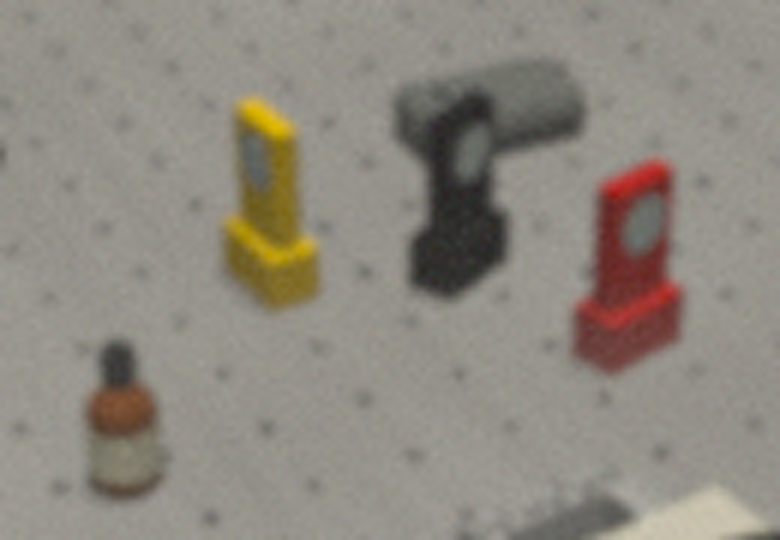

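```bash
python3 - <<'E'
from h import *
import pickle
c=pickle.load(open("c0.pkl","rb"))["top"]
f=lambda L,o:(np.array(L)+.5)/6-.5+np.array(o)
p=pix2z(c,f([[640,118],[688,395],[112,482],[78,200]],(200,160)),.012)
print("plate",p, [np.linalg.norm(p[i]-p[(i+1)%4]) for i in range(4)], "ctr",(p.mean(0)), (p[0]+p[2])/2)
print("hub",pix2z(c,f([[211,300]],(200,160)),.083))
print("wheelL/R",pix2z(c,f([[72,300],[356,300]],(200,160)),.081))
print("crank",pix2z(c,f([[188,388]],(200,160)),.080),pix2z(c,f([[235,395]],(200,160)),.132))
# axes: +y from slot to wheel
ya=(p[3]-p[0])+(p[2]-p[1]);print("y axis yaw",np.degrees(np.arctan2(ya[1],ya[0])))
o=(330,185)
print("foot",pix2z(c,f([[283,265],[338,362]],o),.03))
print("platetop",pix2z(c,f([[340,240],[370,250],[410,325],[388,342]],o),.095))
E
```

```text
plate [[ 0.60821196 -0.06569363  0.012     ]
 [ 0.4832823  -0.08692484  0.012     ]
 [ 0.44554027  0.1673313   0.012     ]
 [ 0.57128717  0.18625871  0.012     ]] [np.float64(0.12672089093435063), np.float64(0.25704210153461926), np.float64(0.12716340097899664), np.float64(0.25464371123640706)] ctr [0.52708042 0.05024288 0.012     ] [0.52687611 0.05081883 0.012     ]
hub [[0.51894885 0.11068061 0.083     ]]
wheelL/R [[0.51925597 0.16869586 0.081     ]
 [0.51903152 0.05111297 0.081     ]]
crank [[0.48282589 0.11993636 0.08      ]] [[0.4769158  0.09029086 0.132     ]]
y axis yaw 98.39074545334962
foot [[ 0.47285486 -0.25072444  0.03      ]
 [ 0.43053743 -0.27383168  0.03      ]]
platetop [[ 0.47987417 -0.26243102  0.095     ]
 [ 0.47573169 -0.27466946  0.095     ]
 [ 0.44513452 -0.29021752  0.095     ]
 [ 0.4383131  -0.28097662  0.095     ]]
```

```bash
cat >> h.py <<'E'
def goal(p,yaw_deg,st=None):
    """print tool-frame delta to TCP p, tool z down, tool y along yaw (mod 180)"""
    st=st or bot.read_state(); M=R.from_rotvec(st["tcp_rot"]).as_matrix(); best=None
    for a in (yaw_deg,yaw_deg+180):
        a=np.radians(a); y=np.array([np.cos(a),np.sin(a),0]); z=np.array([0,0,-1.]); G=np.c_[np.cross(y,z),y,z]
        w=R.from_matrix(M.T@G).as_rotvec()
        if best is None or np.linalg.norm(w)<np.linalg.norm(best): best=w
    d=M.T@(np.array(p)-st["tool_pos"])*1000
    print("turn",best.round(4),"shift mm",d.round(1),"toolx,y world",M[:,0].round(3),M[:,1].round(3)); return best,d
E
python3 - <<'E'
from h import *
print(bot.read_state()['q'])
goal([.5,.05,.25],8.4)
goal([.458,-.272,.25],28.6)
E
```

```text
[ 1.16008566e+00  2.64600625e-01  1.60507184e+00 -1.46512988e-05
  1.27370008e+00 -3.69077525e-02]
turn [-1.6000e-03  9.0000e-04  1.0504e+00] shift mm [-447.2 -445.3  -19. ] toolx,y world [-0.931  0.365  0.   ] [ 0.365  0.931 -0.002]
turn [-1.700e-03  6.000e-04  6.978e-01] shift mm [-525.7 -760.4  -18.4] toolx,y world [-0.931  0.365  0.   ] [ 0.365  0.931 -0.002]
```

Emit:
servo_tool(
  targets="0 0 0.12 -28 -28 -2 85;0 0 0.12 -24 -31 -2 85;0 0 0.12 -20 -34 -2 85;0 0 0.12 -16 -36 -2 85;0 0 0.12 -12 -37 -2 85;0 0 0.12 -8 -38 -2 85;0 0 0.12 -3 -39 -2 85;0 0 0.12 2 -39 -2 85",
)

```text
time: 0.82
tool_pos: [0.136, 0.3765, 0.2395]
tcp_rot: [1.976, 2.438, -0.013]
wrist_force: [-0.7, 1.0, 0.8]
width: 0.998
```

```bash
python3 - <<'E'
from h import *
goal([.50,.05,.25],8.4)
E
```

```text
turn [-0.0036  0.0082  0.0621] shift mm [-394.9  288.4   -8.4] toolx,y world [-0.207  0.978 -0.008] [ 0.978  0.207 -0.004]
```

Emit:
servo_tool(
  targets="0 0 0.03 -28 30 -1 85;0 0 0.03 -32 26 -1 85;0 0 0 -33 24 -1 85;0 0 0 -33 24 -1 85;0 0 0 -33 24 -1 85;0 0 0 -33 24 -1 85;0 0 0 -33 24 -1 85;0 0 0 -33 24 -1 85",
)

```text
time: 1.48
tool_pos: [0.3603, 0.1616, 0.2472]
tcp_rot: [-1.989, -2.428, 0.006]
wrist_force: [-0.3, 0.6, -0.4]
width: 0.998
```

```bash
python3 - <<'E'
from h import *
goal([.50,.02,.25],8.4)
shot("wrist","pics/w1.png")
E
```

```text
turn [-0.0042  0.0006  0.0515] shift mm [-166.3  109.1   -3.2] toolx,y world [-0.197  0.98  -0.   ] [ 0.98   0.197 -0.004]
```

View pics/w1.png

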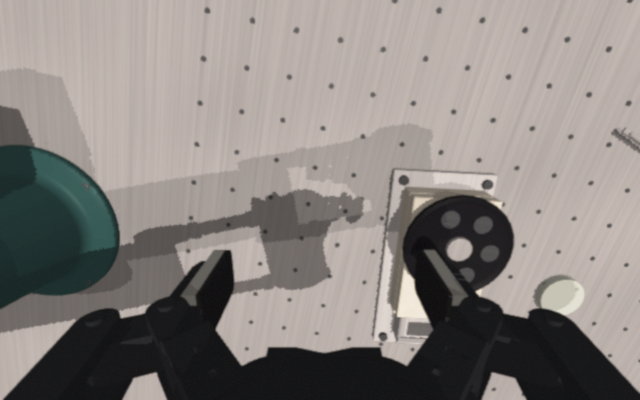

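Emit:
servo_tool(
  targets="0 0 0.05 -28 28 -1 85;0 0 0 -30 27 -1 85;0 0 0 -32 26 -1 85;0 0 0 -32 26 -1 85;0 0 0 -32 26 -1 85;0 0 0 -32 26 -1 85;0 0 0 -32 4 -1 85",
)

```text
time: 2.12
tool_pos: [0.5555, -0.0372, 0.2534]
tcp_rot: [2.065, 2.365, -0.002]
wrist_force: [0.3, -0.1, 1.4]
width: 0.993
```

```bash
python3 - <<'E'
from h import *
shot("wrist","pics/w2.png")
E
```

```text
(no output)
```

View pics/w2.png

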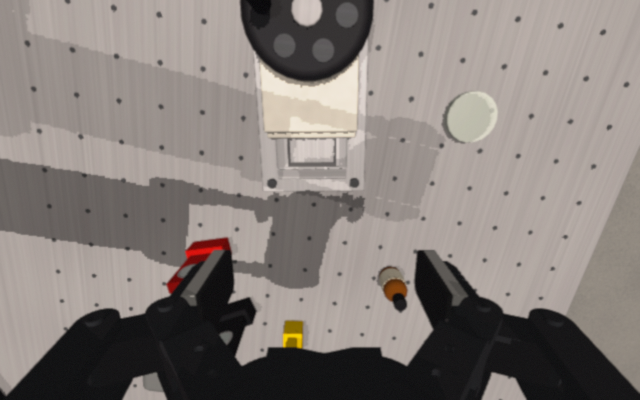

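```bash
python3 - <<'E'
from h import *
c,st=shot("wrist","pics/w3.png");print(st['tool_pos'],st['tcp_rot'],np.abs(st['joint_vel']).max())
crop(c["image"],230,0,390,200,4,"pics/w3c.png")
E
```

```text
[ 0.55558102 -0.04293653  0.2534713 ] [ 2.06571845  2.36028402 -0.00899234] 0.12458014013728332
```

View pics/w3c.png

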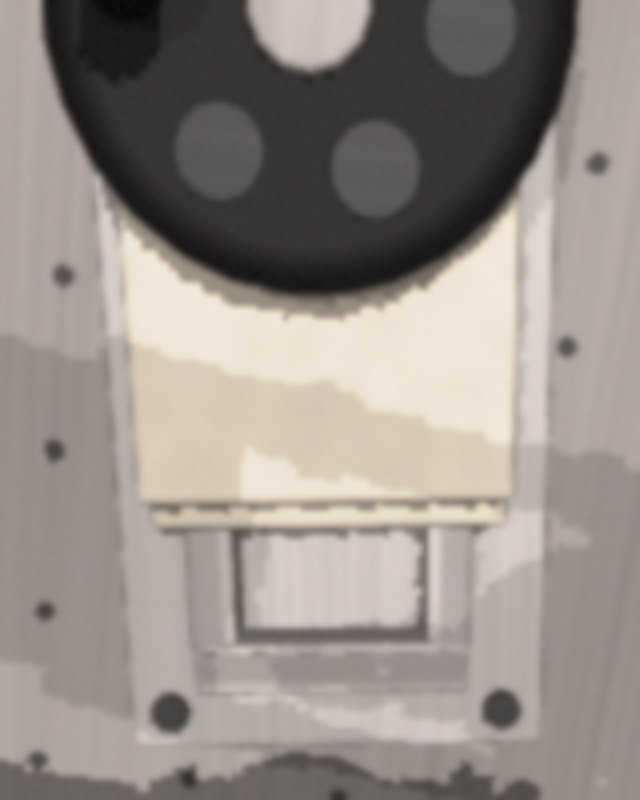

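```bash
python3 - <<'E'
from h import *
import pickle
for fn in("w3","w4"):
  if fn=="w4":
    c,st=shot("wrist","pics/w4.png");print(st['tool_pos'],st['tcp_rot'],np.abs(st['joint_vel']).max())
    crop(c["image"],230,0,390,200,4,"pics/w4c.png")
c,st=pickle.load(open("pics/w3.pkl","rb"))
f=lambda L,o,k:(np.array(L)+.5)/k-.5+np.array(o)
o=(230,0)
P=lambda L,z:print(z,pix2z(c,f(L,o,4),z,st)[:,:2].round(4).tolist())
P([[138,742],[538,740]],.012)
P([[239,638],[428,636]],.012)
P([[140,500],[510,498]],.058)
P([[309,5]],.083)
E
```

```text
[ 0.55386203 -0.03995194  0.25322729] [ 2.07049216  2.36077319 -0.00715882] 0.05991196095713608
0.012 [[0.4854, -0.0869], [0.6116, -0.0692]]
0.012 [[0.5139, -0.0492], [0.572, -0.0407]]
0.058 [[0.4882, -0.0061], [0.585, 0.0074]]
0.083 [[0.5211, 0.1076]]
```

View pics/w4c.png

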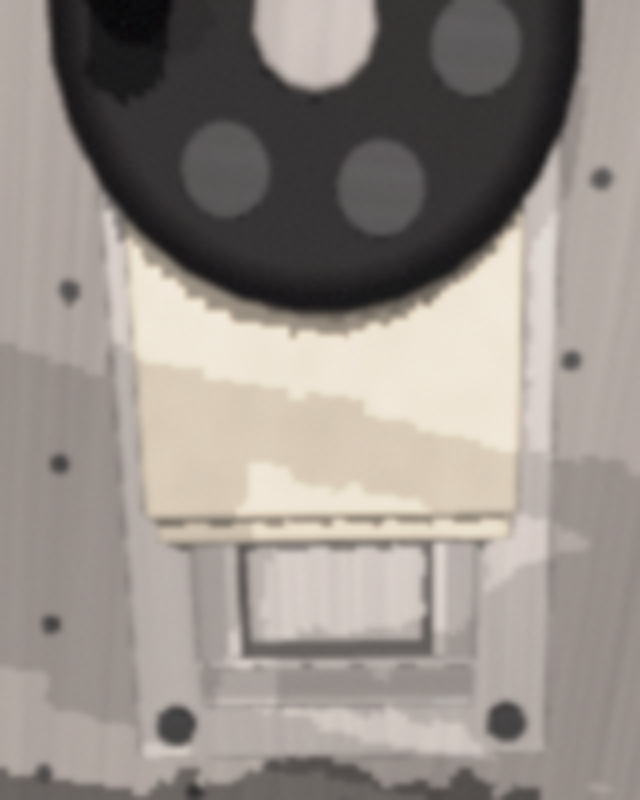

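```bash
cat > fit.py <<'E'
from h import *
import pickle
from scipy.optimize import least_squares
f=lambda L,o,k:(np.array(L,float)+.5)/k-.5+np.array(o)
cw,sw=pickle.load(open("pics/w4.pkl","rb")); ct=pickle.load(open("c0.pkl","rb"))["top"]
pw=f([[142,756],[545,752],[315,28]],(230,0),4); Xw=np.array([[-.065,-.13,.012],[.065,-.13,.012],[0,.06,.083]])
ew=f([[150,517],[516,516]],(230,0),4)
pt=f([[640,118],[688,395],[112,482],[211,300]],(200,160),6); Xt=np.array([[.065,-.13,.012],[-.065,-.13,.012],[-.065,.13,.012],[0,.06,.083]])
def W(q,X): return X@R.from_euler('z',q[2]).as_matrix().T+[q[0],q[1],0]
def rw(q):
    e=pix2z(cw,ew,.058,sw); n=np.array([-np.sin(q[2]),np.cos(q[2])]); 
    y=(e[:,:2]-q[:2])@n+.05
    return np.r_[(proj(cw,W(q,Xw),sw)-pw).ravel(), y*400/.39*.8]
rt=lambda q:(proj(ct,W(q,Xt))-pt).ravel()
q0=[.527,.05,.147]
a=least_squares(rw,q0);b=least_squares(rt,q0)
print("wrist",a.x,np.degrees(a.x[2]),a.fun.round(2));print("top",b.x,np.degrees(b.x[2]),b.fun.round(2))
for q in(a.x,b.x): print("slot",W(q,np.array([[0,-.075,.012]])),"hub",W(q,np.array([[0,.06,.083]])))
E
python3 fit.py
```

```text
wrist [0.52981377 0.04902747 0.14429052] 8.2672380871467 [-0.58  1.13  0.33  0.93  0.16 -1.69  0.81  0.02]
top [0.52756518 0.05102998 0.14806244] 8.483352927525097 [ 0.84 -1.03  0.08  0.31 -1.03  0.55  0.12  0.09]
slot [[ 0.54059805 -0.02519314  0.012     ]] hub [[0.52118635 0.10840396 0.083     ]]
slot [[ 0.53862934 -0.02314943  0.012     ]] hub [[0.51871386 0.11037351 0.083     ]]
```

```bash
python3 - <<'E'
from h import *
goal([.458,-.272,.23],28.6)
E
```

```text
turn [-0.0035  0.0015 -0.3676] shift mm [-219.8 -124.6   24. ] toolx,y world [-0.131  0.991 -0.002] [ 0.991  0.131 -0.003]
```

Emit:
servo_tool(
  targets="0 0 0 -32 -18 3 85;0 0 0 -32 -18 3 85;0 0 0 -32 -18 3 85;0 0 0 -32 -18 3 85;0 0 -0.092 -32 -18 3 85;0 0 -0.092 -31 -21 3 85;0 0 -0.092 -20 -20 3 85;0 0 -0.092 0 0 0 85",
)

```text
time: 2.93
tool_pos: [0.4535, -0.2623, 0.2293]
tcp_rot: [-1.56, -2.719, -0.003]
wrist_force: [-0.8, 0.6, 0.0]
width: 0.998
```

Emit:
servo_tool(
  targets="0 0 0 0 0 0 85;0 0 0 0 0 0 85",
)

```text
time: 3.1
tool_pos: [0.4521, -0.2607, 0.2288]
tcp_rot: [-1.562, -2.716, -0.005]
wrist_force: [-0.1, 0.5, 0.8]
width: 0.992
```

```bash
python3 - <<'E'
from h import *
c,st=shot("wrist","pics/w5.png");print(np.abs(st['joint_vel']).max())
goal([.458,-.272,.23],28.6)
E
```

```text
0.01791198612701499
turn [-0.0016 -0.0087  0.0289] shift mm [-13.   -0.9  -1.3] toolx,y world [-0.504  0.864  0.009] [ 0.864  0.504 -0.001]
```

View pics/w5.png

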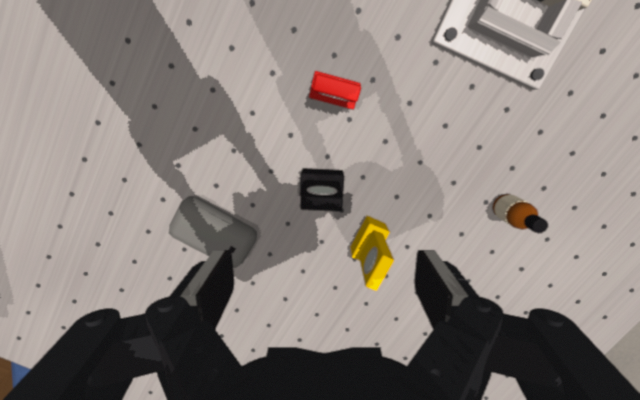

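The black lens block is at (322,190), clear of red (335,90), yellow (372,250) and the mouse (213,230). I'll confirm in a crop.

```bash
python3 - <<'E'
from h import *
import pickle
c,st=pickle.load(open("pics/w5.pkl","rb"))
im=cv2.convertScaleAbs(c["image"],alpha=1.6,beta=20)
crop(im,290,155,360,225,8,"pics/w5c.png")
E
```

```text
(no output)
```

View pics/w5c.png

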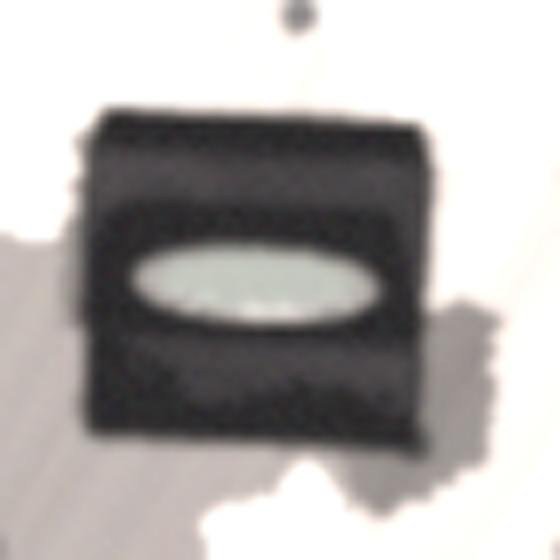

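```bash
python3 - <<'E'
from h import *
import pickle
c,st=pickle.load(open("pics/w5.pkl","rb"))
f=lambda L:(np.array(L,float)+.5)/8-.5+np.array((290,155))
p=pix2z(c,f([[88,330],[420,340],[420,445],[87,432]]),.095,st);print(p.round(4).tolist())
print([np.linalg.norm(p[i]-p[(i+1)%4]).round(4) for i in range(4)],"ctr",p.mean(0))
d=(p[1]-p[0])+(p[2]-p[3]);print("yaw",np.degrees(np.arctan2(d[1],d[0])))
g=pix2z(c,f([[90,145],[430,150]]),.03,st);print("foot top edge",g.round(4).tolist(),np.linalg.norm(g[1]-g[0]),g.mean(0))
g=pix2z(c,f([[105,110],[425,125]]),.0,st);print("foot bottom",g.round(4).tolist(),np.linalg.norm(g[1]-g[0]),g.mean(0))
E
```

```text
[[0.4395, -0.2815, 0.095], [0.4734, -0.2631, 0.095], [0.4801, -0.2742, 0.095], [0.4455, -0.2925, 0.095]]
[np.float64(0.0385), np.float64(0.0129), np.float64(0.0391), np.float64(0.0125)] ctr [ 0.45962157 -0.27782756  0.095     ]
yaw 28.17859935109558
foot top edge [[0.4323, -0.2775, 0.03], [0.4737, -0.2541, 0.03]] 0.047552289095894415 [ 0.45298029 -0.26580271  0.03      ]
foot bottom [[0.4331, -0.2786, 0.0], [0.4761, -0.2562, 0.0]] 0.04855523264195675 [ 0.45458376 -0.26741515  0.        ]
```

```bash
python3 - <<'E'
from h import *
goal([.4597,-.278,.12],28.2)
E
```

```text
turn [-0.0016 -0.0087  0.0359] shift mm [-20.   -2.3 108.6] toolx,y world [-0.504  0.864  0.009] [ 0.864  0.504 -0.001]
```

Emit:
servo_tool(
  targets="0 -0.009 0.036 -10 -1 20 85;0 0 0 -10 -1 30 85;0 0 0 0 0 30 85;0 0 0 0 0 26 85;0 0 0 0 0 0 85;0 0 0 0 0 0 85",
)

```text
time: 3.65
tool_pos: [0.4671, -0.2719, 0.1242]
tcp_rot: [1.612, 2.686, 0.001]
wrist_force: [0.2, 0.6, 0.7]
width: 0.995
```

```bash
python3 - <<'E'
from h import *
goal([.4597,-.278,.052],28.2)
c,st=shot("wrist","pics/w6.png")
E
```

```text
turn [ 0.0052  0.0075 -0.0025] shift mm [-1.4 -9.8 72.2] toolx,y world [-0.47   0.882 -0.007] [0.882 0.47  0.005]
```

View pics/w6.png

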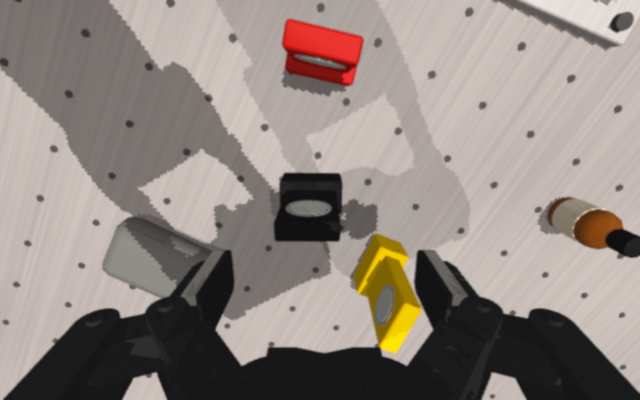

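Emit:
servo_tool(
  targets="0.005 0.007 -0.002 -1.4 -9.8 0 85;0 0 0 0 0 0 85;0 0 0 0 0 0 85",
)

```text
time: 3.95
tool_pos: [0.4609, -0.2778, 0.1286]
tcp_rot: [1.609, 2.693, -0.0]
wrist_force: [0.4, 0.1, 0.5]
width: 0.995
```

```bash
python3 - <<'E'
from h import *
goal([.4597,-.278,.052],28.2)
c,st=shot("wrist","pics/w7.png")
im=cv2.convertScaleAbs(c["image"],alpha=1.6,beta=20)
crop(im,260,150,400,270,5,"pics/w7c.png")
E
```

```text
turn [0.0023 0.0043 0.0015] shift mm [ 0.7 -1.3 76.6] toolx,y world [-0.474  0.881 -0.004] [0.881 0.474 0.002]
```

View pics/w7c.png

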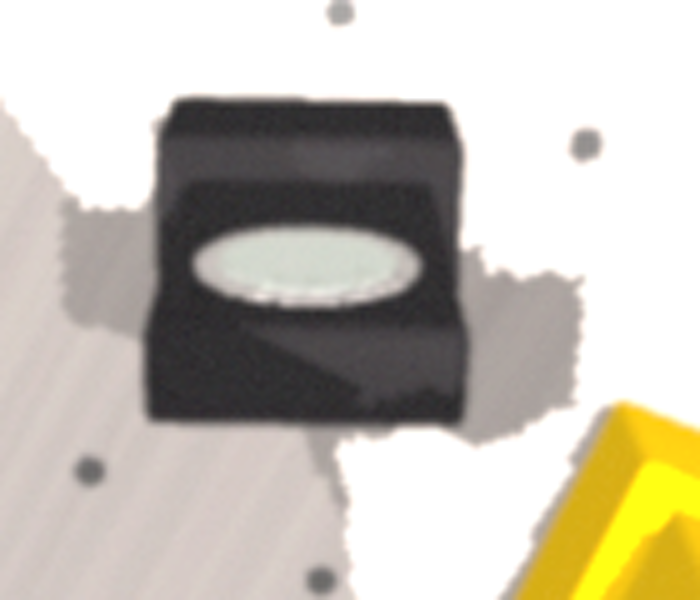

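```bash
python3 - <<'E'
from h import *
import pickle
c,st=pickle.load(open("pics/w7.pkl","rb"))
f=lambda L:(np.array(L,float)+.5)/5-.5+np.array((260,150))
p=pix2z(c,f([[150,325],[466,328],[466,422],[146,418]]),.095,st);print(p.mean(0),[np.linalg.norm(p[i]-p[(i+1)%4]).round(4) for i in range(4)])
d=(p[1]-p[0])+(p[2]-p[3]);y=np.degrees(np.arctan2(d[1],d[0]));print("yaw",y)
goal([p.mean(0)[0],p.mean(0)[1],.052],y)
E
```

```text
[ 0.45960309 -0.27797592  0.095     ] [np.float64(0.0381), np.float64(0.0124), np.float64(0.0393), np.float64(0.0122)]
yaw 27.571807917212208
turn [0.0025 0.005  0.0125] shift mm [ 1.2 -1.4 76.9] toolx,y world [-0.474  0.881 -0.005] [0.881 0.474 0.002]
```

Consistent with the first measurement. Descend and grip.

Emit:
servo_tool(
  targets="0.002 0.004 0.006 1 -1.4 12 85;0 0 0 0 0 16 85;0 0 0 0 0 16 85;0 0 0 0 0 16 85;0 0 0 0 0 14 85;0 0 0 0 0 0 85;0 0 0 0 0 0 85",
)

```text
time: 4.58
tool_pos: [0.4628, -0.2817, 0.0557]
tcp_rot: [1.62, 2.677, -0.001]
wrist_force: [1.3, -0.4, 0.8]
width: 0.993
```

```bash
python3 - <<'E'
from h import *
goal([.4596,-.278,.052],27.9)
E
```

```text
turn [ 0.0061  0.011  -0.0042] shift mm [ 4.8 -1.2  3.7] toolx,y world [-0.464  0.886 -0.011] [0.886 0.464 0.006]
```

Emit:
servo_tool(
  targets="0.006 0.01 -0.004 4.5 -1.2 3 85;0 0 0 0 0 0 85;0 0 0 0 0 0 85",
)

```text
time: 4.83
tool_pos: [0.46, -0.2786, 0.0537]
tcp_rot: [1.621, 2.69, -0.001]
wrist_force: [0.5, -0.7, 0.9]
width: 0.993
```

```bash
python3 - <<'E'
from h import *
goal([.4596,-.278,.052],27.9)
E
```

```text
turn [ 0.0003  0.0014 -0.0007] shift mm [ 0.7 -0.   1.7] toolx,y world [-0.467  0.884 -0.001] [0.884 0.467 0.   ]
```

Emit:
servo_tool(
  targets="0 0 0 0.5 0 1 60;0 0 0 0 0 0 40;0 0 0 0 0 0 30;0 0 0 0 0 0 30;0 0 0 0 0 0 30;0 0 0 0 0 0 30",
  newtons=45,
)

```text
time: 5.33
tool_pos: [0.4612, -0.2791, 0.0551]
tcp_rot: [1.618, 2.686, -0.001]
wrist_force: [0.4, -0.0, -1.1]
width: 0.465
```

Emit:
servo_tool(
  targets="0 0 0 0 0 0 30;0 0 0 0 0 0 30",
)

```text
time: 5.5
tool_pos: [0.4612, -0.2791, 0.0551]
tcp_rot: [1.618, 2.686, -0.001]
wrist_force: [0.1, 0.0, -0.5]
width: 0.464
```

Emit:
servo_tool(
  targets="0 0 0 0 0 -10 30;0 0 0 0 0 -25 30;0 0 0 0 0 -35 30;0 0 0 0 0 -35 30;0 0 0 0 0 -25 30;0 0 0 0 0 0 30;0 0 0 0 0 0 30",
)

```text
time: 6.08
tool_pos: [0.4566, -0.2758, 0.1885]
tcp_rot: [-1.618, -2.686, 0.0]
wrist_force: [-0.2, -0.9, -4.1]
width: 0.46
```

```bash
python3 - <<'E'
from h import *
c,st=shot("wrist","pics/w8.png");print(st['width'],st['wrist_force'])
goal([.54,-.024,.20],8.4)
im=cv2.convertScaleAbs(c["image"],alpha=1.6,beta=20)
crop(im,240,180,400,300,5,"pics/w8c.png")
E
```

```text
0.4599259706119988 [-0.15613886 -0.88374586 -4.06653525]
turn [-0.0034 -0.0037  0.3398] shift mm [184.1 191.2 -11.1] toolx,y world [-0.467  0.884  0.004] [ 0.884  0.467 -0.003]
```

View pics/w8.png

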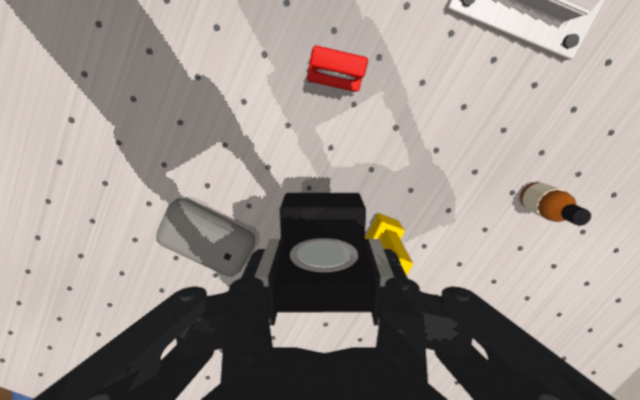

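View pics/w8c.png

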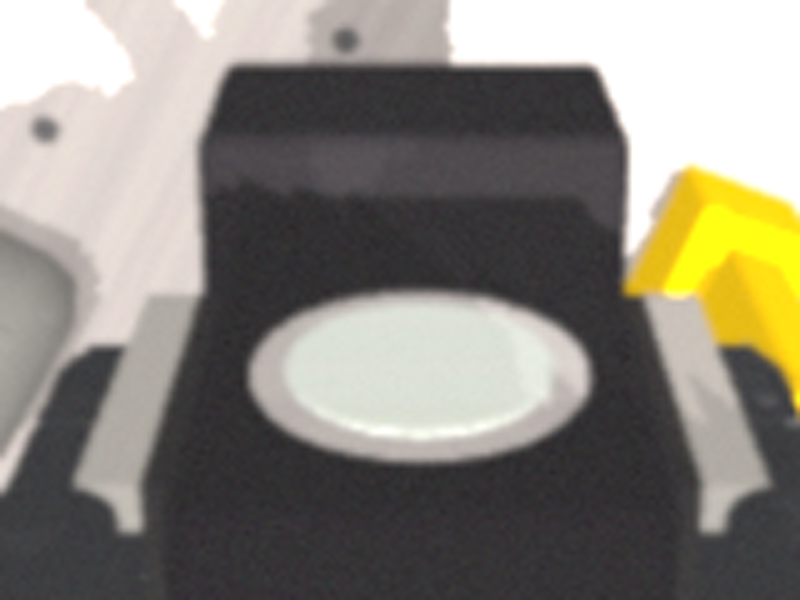

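```bash
cat >> h.py <<'E'
def pix2tool(c,uv,z):
    return pix2z({**{k:c[k] for k in("mtx","k1","T_tool_cam")}},uv,z,{"tcp_rot":np.zeros(3),"tool_pos":np.zeros(3)})
E
python3 - <<'E'
from h import *
import pickle
c,st=pickle.load(open("pics/w8.pkl","rb"))
f=lambda L:(np.array(L,float)+.5)/5-.5+np.array((240,180))
a=pix2tool(c,f([[205,137],[625,137]]),.025);b=pix2tool(c,f([[230,66],[598,68]]),.055)
print(a,b)
E
```

```text
[[ 0.01487514 -0.02412123  0.025     ]
 [ 0.01489659  0.02362247  0.025     ]] [[ 0.01415314 -0.02479258  0.055     ]
 [ 0.01389939  0.02383676  0.055     ]]
```

Emit:
servo_tool(
  targets="0 0 0 24 25 -2 30;0 0 0 26 27 -2 30;0 0 0 26 27 -2 30;0 0 0 26 27 -2 30;0 0 0 26 27 -2 30;0 0 0 26 27 -1 30;0 0 0 24 26 0 30;0 0 0.08 0 0 0 30",
)

```text
time: 6.8
tool_pos: [0.5324, -0.0226, 0.1831]
tcp_rot: [-1.727, -2.592, 0.013]
wrist_force: [0.4, -0.2, -1.5]
width: 0.457
```

Emit:
servo_tool(
  targets="0 0 0.08 0 0 0 30;0 0 0.08 0 0 0 30;0 0 0.08 0 0 0 30;0 0 0 0 0 0 30;0 0 0 0 0 0 30",
)

```text
time: 7.22
tool_pos: [0.5252, -0.0168, 0.17]
tcp_rot: [-2.018, -2.351, 0.037]
wrist_force: [-0.3, -0.1, -2.5]
width: 0.46
```

```bash
python3 - <<'E'
from h import *
goal([.5398,-.0245,.16],8.35)
E
```

```text
turn [-0.0465 -0.0169  0.0065] shift mm [-10.   13.7   9.2] toolx,y world [-0.151  0.988  0.017] [ 0.987  0.152 -0.046]
```

Emit:
servo_tool(
  targets="-0.046 -0.017 0.006 -10 13.7 5 30;0 0 0 0 0 0 30;0 0 0 0 0 0 30;0 0 0 0 0 0 30",
)

```text
time: 7.55
tool_pos: [0.5363, -0.0246, 0.1593]
tcp_rot: [-2.041, -2.377, 0.009]
wrist_force: [0.5, 0.2, -2.9]
width: 0.465
```

```bash
python3 - <<'E'
from h import *
goal([.5398,-.0245,.15],8.35)
c,st=shot("wrist","pics/w9.png")
im=cv2.convertScaleAbs(c["image"],alpha=1.4,beta=10)
crop(im,200,60,440,300,3,"pics/w9c.png")
E
```

```text
turn [-0.0097 -0.0025  0.0062] shift mm [-0.4  3.6  9.3] toolx,y world [-0.151  0.988  0.003] [ 0.988  0.151 -0.01 ]
```

View pics/w9.png

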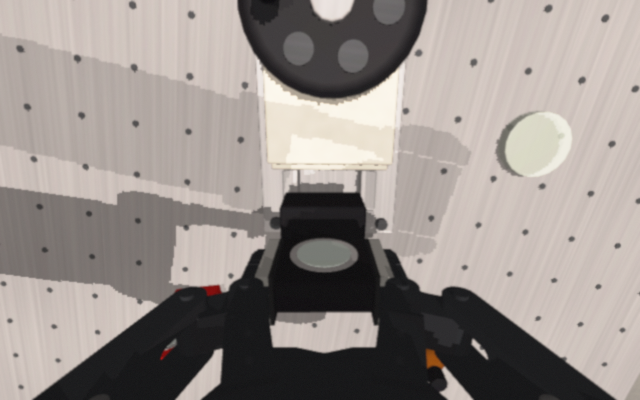

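View pics/w9c.png

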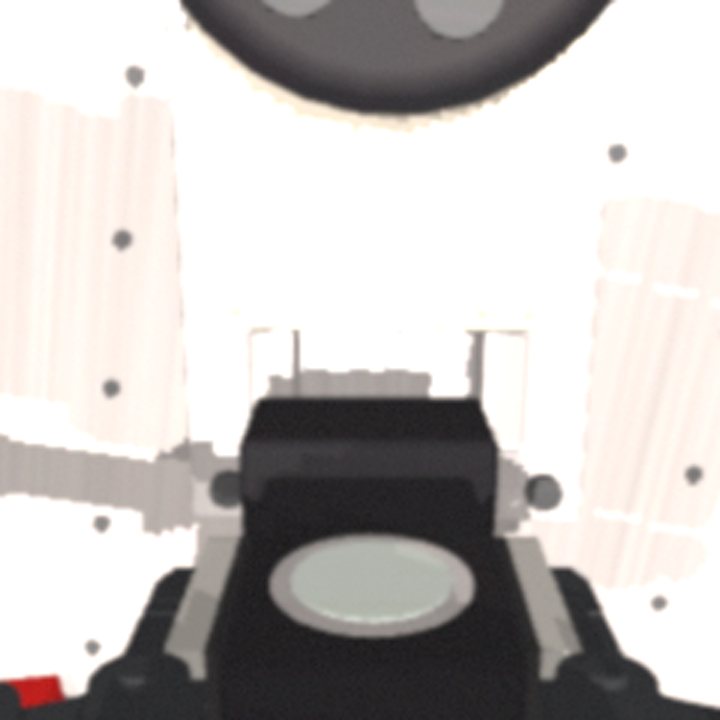

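```bash
python3 - <<'E'
from h import *
import pickle
c,st=pickle.load(open("pics/w9.pkl","rb"))
crop(c["image"],240,120,420,250,4,"pics/w9d.png")
E
```

```text
(no output)
```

View pics/w9d.png

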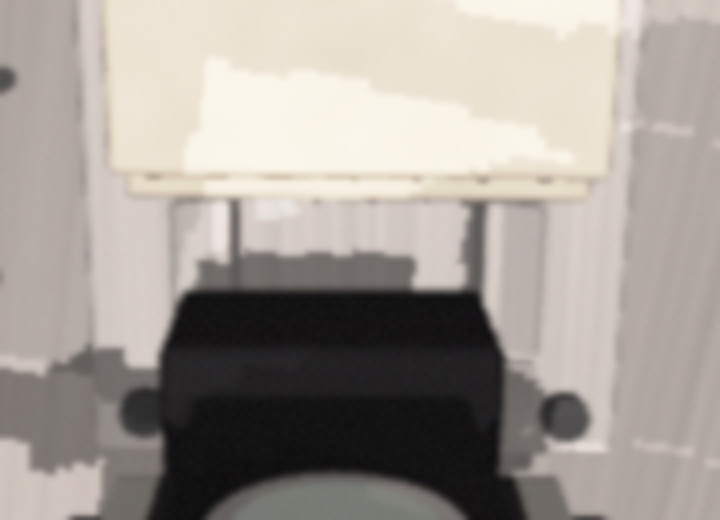

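```bash
python3 - <<'E'
from h import *
import pickle
c,st=pickle.load(open("pics/w9.pkl","rb"))
f=lambda L:(np.array(L,float)+.5)/4-.5+np.array((240,120))
th=np.radians(8.35);ex=np.array([np.cos(th),np.sin(th)]);ey=np.array([-ex[1],ex[0]])
s0=np.array([.5398,-.0245])
def P(n,L,z):
    p=pix2z(c,f(L),z,st)[:,:2]; q=(p-s0)
    d=p[1]-p[0];print(n,"x",(q@ex*1000).round(1),"y",(q@ey*1000).round(1),"mid x",(q@ex).mean()*1000, "len",np.linalg.norm(d)*1000,"yaw",np.degrees(np.arctan2(d[1],d[0])))
P("housing top y=25",[[112,172],[610,175]],.058)
P("step y=16.5",[[128,197],[592,197]],.04)
P("holes",[[140,411],[565,415]],.012)
P("cheek lines at floor",[[237,280],[474,280]],.012)
t=(st['tool_pos'][:2]-s0);print("tcp",t@ex*1000,t@ey*1000)
b=pix2z(c,f([[183,293],[480,293]]),st['tool_pos'][2]-.055,st)[:,:2]-s0;print("block bottom near edge",b@ex*1000,b@ey*1000)
E
```

```text
housing top y=25 x [-48.4  50.2] y [25.4 25.7] mid x 0.8784285737067978 len 98.57386596017821 yaw 8.492240745041451
step y=16.5 x [-48.7  50.5] y [16.4 17.3] mid x 0.9286285640248069 len 99.16737196545854 yaw 8.853040049973147
holes x [-52.9  53.1] y [-44.4 -44.4] mid x 0.06860430464909403 len 106.03702063159372 yaw 8.373842448127803
cheek lines at floor x [-28.1  29.1] y [-10.1  -9.5] mid x 0.46880204649004525 len 57.20680601268904 yaw 8.890784350262953
tcp -3.5326479922525453 0.3726740940248682
block bottom near edge [-28.77529503  20.28827341] [14.57151332 15.03980585]
```

```bash
python3 - <<'E'
from h import *
goal([.5408,-.0243,.108],8.45)
E
```

```text
turn [-0.0098 -0.0026  0.0043] shift mm [-0.5  5.1 51.3] toolx,y world [-0.151  0.989  0.003] [ 0.988  0.151 -0.01 ]
```

Emit:
servo_tool(
  targets="-0.01 -0.002 0.004 -0.5 5 12 30;0 0 0 0 0 13 30;0 0 0 0 0 13 30;0 0 0 0 0 10 30;0 0 0 0 0 0 30;0 0 0 0 0 0 30",
)

```text
time: 8.1
tool_pos: [0.5407, -0.0242, 0.1099]
tcp_rot: [-2.048, -2.38, -0.0]
wrist_force: [0.0, -0.8, -2.5]
width: 0.463
```

```bash
python3 - <<'E'
from h import *
goal([.5408,-.0243,.1],8.45)
E
```

```text
turn [-0.0011 -0.0015  0.0022] shift mm [-0.2  0.1  9.9] toolx,y world [-0.149  0.989  0.001] [ 0.989  0.149 -0.001]
```

Very well aligned. Look once, then lower.

```bash
python3 - <<'E'
from h import *
c,st=shot("wrist","pics/w10.png")
crop(c["image"],240,120,420,250,4,"pics/w10c.png")
E
```

```text
(no output)
```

View pics/w10c.png

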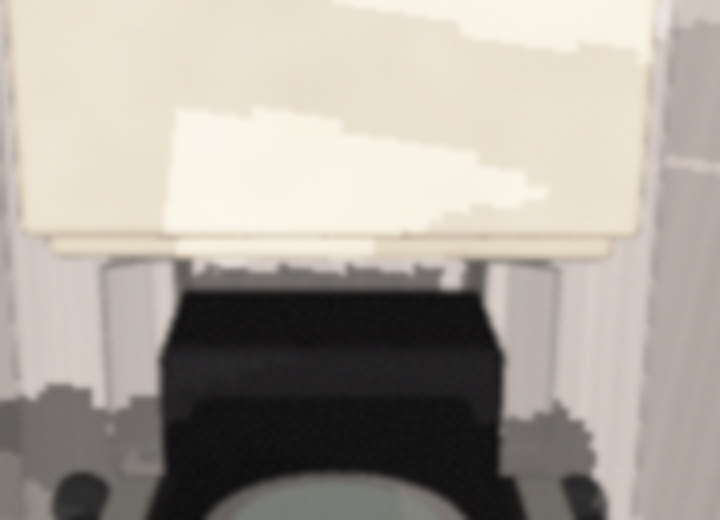

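Emit:
servo_tool(
  targets="0 0 0 0 0 7 30;0 0 0 0 0 7 30;0 0 0 0 0 7 30;0 0 0 0 0 5 30;0 0 0 0 0 0 30",
)

```text
time: 8.57
tool_pos: [0.5418, -0.0242, 0.0834]
tcp_rot: [2.049, 2.381, 0.003]
wrist_force: [0.2, -0.1, -3.3]
width: 0.459
```

```bash
python3 - <<'E'
from h import *
goal([.5408,-.0243,.067],8.45)
E
```

```text
turn [ 0.0015 -0.0008  0.0024] shift mm [ 0.1 -1.  16.4] toolx,y world [-0.149  0.989  0.001] [0.989 0.149 0.001]
```

Emit:
servo_tool(
  targets="0.001 0 0.002 0 -1 5 30;0 0 0 0 0 5 30;0 0 0 0 0 3 30;0 0 0 0 0 1.5 30;0 0 0 0 0 0 30",
)

```text
time: 8.98
tool_pos: [0.541, -0.0244, 0.0672]
tcp_rot: [-2.051, -2.379, -0.002]
wrist_force: [-0.1, -0.5, -0.4]
width: 0.463
```

```bash
python3 - <<'E'
from h import *
goal([.5408,-.0243,.067],8.45)
E
```

```text
turn [ 0.0007 -0.0008  0.0002] shift mm [ 0.1 -0.2  0.2] toolx,y world [-0.147  0.989  0.001] [0.989 0.147 0.001]
```

Emit:
servo_tool(
  targets="0 0 0 0 0 1 30;0 0 0 0 0 0.5 30;0 0 0 0 0 0 30",
)

```text
time: 9.23
tool_pos: [0.5417, -0.0244, 0.0676]
tcp_rot: [2.051, 2.379, 0.002]
wrist_force: [-0.6, 1.1, -2.4]
width: 0.464
```

Emit:
servo_tool(
  targets="0 0 0 0 0 2 30;0 0 0 0 0 1.5 30",
)

```text
time: 9.4
tool_pos: [0.5423, -0.0245, 0.0671]
tcp_rot: [2.051, 2.379, 0.003]
wrist_force: [-6.8, 0.1, 11.4]
width: 0.459
```

Emit:
servo_tool(
  targets="0 0 0 0 -1 0 40;0 0 0 0 0 0 50;0 0 0 0 0 0 65;0 0 0 0 0 0 85;0 0 0 0 0 0 85;0 0 0 0 0 0 85",
)

```text
time: 9.9
tool_pos: [0.5439, -0.0249, 0.069]
tcp_rot: [2.048, 2.375, 0.008]
wrist_force: [-0.5, 0.2, 0.4]
width: 0.996
```

Emit:
servo_tool(
  targets="0 0 0 0 0 -10 85;0 0 0 0 0 -20 85;0 0 0 0 0 -35 85;0 0 0 0 0 -35 85;0 0 0 0 0 -20 85;0 0 0 0 0 0 85;0 0 0 0 0 0 85",
)

```text
time: 10.48
tool_pos: [0.5414, -0.0247, 0.1953]
tcp_rot: [2.05, 2.378, 0.004]
wrist_force: [-0.7, 0.1, 0.1]
width: 0.998
```

```bash
python3 - <<'E'
from h import *
c,st=shot("wrist","pics/w11.png")
crop(c["image"],230,100,430,250,4,"pics/w11c.png")
c,st=shot("scene","pics/s2.png")
crop(c["image"],290,190,430,300,5,"pics/s2c.png")
E
```

```text
(no output)
```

View pics/w11c.png

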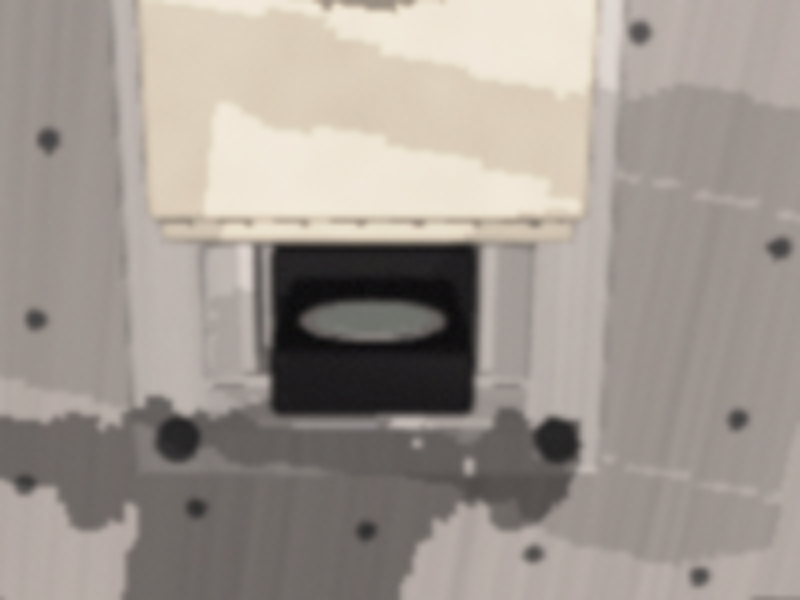

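View pics/s2c.png

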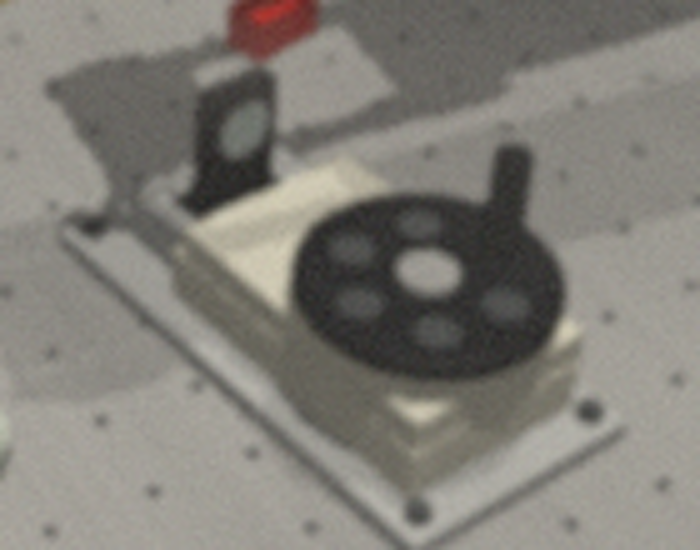

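```bash
python3 - <<'E'
from h import *
goal([.4808,.095,.215],8.45)
E
```

```text
turn [ 0.0018 -0.0005  0.0003] shift mm [127.3 -41.8 -21. ] toolx,y world [-0.147  0.989  0.001] [0.989 0.147 0.002]
```

Emit:
servo_tool(
  targets="0 0 0 0 0 -21 85;0 0 0 25 -8 0 85;0 0 0 26 -8 0 85;0 0 0 26 -9 0 85;0 0 0 26 -9 0 85;0 0 0 24 -8 0 85;0 0 0 0 0 0 85;0 0 0 0 0 0 85",
)

```text
time: 11.25
tool_pos: [0.4693, 0.0975, 0.1998]
tcp_rot: [-2.044, -2.361, 0.027]
wrist_force: [0.1, -0.1, -0.3]
width: 0.997
```

```bash
python3 - <<'E'
from h import *
c,st=shot("wrist","pics/w12.png");print(st['tool_pos'],st['joint_vel'].round(3))
E
```

```text
[0.46929355 0.09752344 0.19976086] [0.036 0.005 0.04  0.022 0.005 0.016]
```

View pics/w12.png

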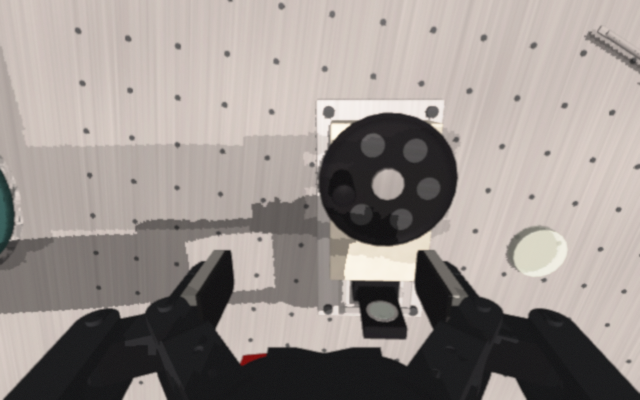

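```bash
python3 - <<'E'
from h import *
import pickle
c,st=pickle.load(open("pics/w12.pkl","rb"))
im=cv2.convertScaleAbs(c["image"],alpha=2.2,beta=10)
crop(im,310,100,470,250,5,"pics/w12c.png")
E
```

```text
(no output)
```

View pics/w12c.png

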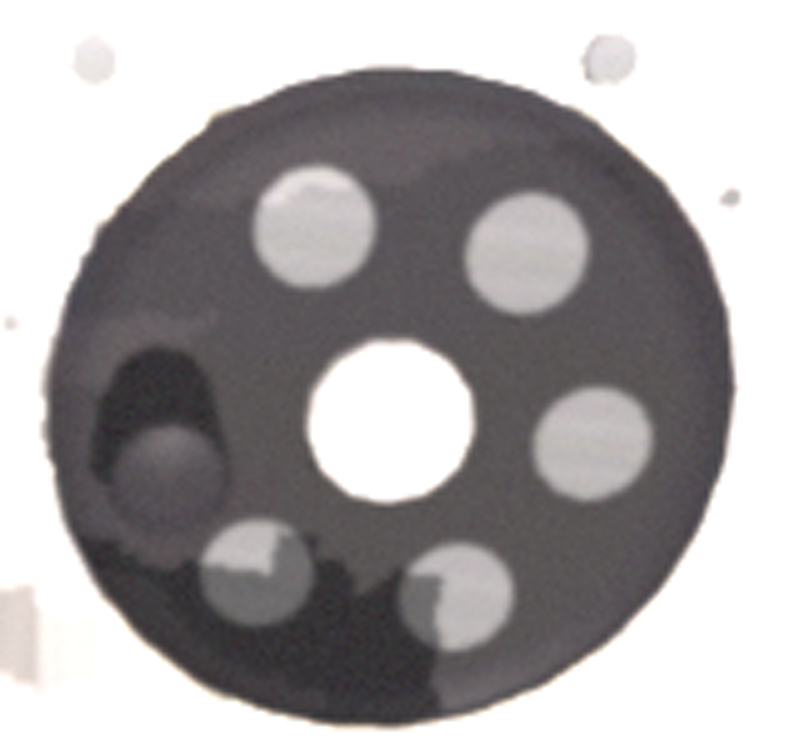

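```bash
python3 - <<'E'
from h import *
import pickle
c,st=pickle.load(open("pics/w12.pkl","rb"))
f=lambda L:(np.array(L,float)+.5)/5-.5+np.array((310,100))
hub=pix2z(c,f([[391,421]]),.083,st)[0]; h=pix2z(c,f([[170,482],[116,482],[226,482]]),.132,st)
w=pix2z(c,f([[48,400],[733,395]]),.079,st); 
b=pix2z(c,f([[158,405]]),.081,st)
d=(h[0]-hub)[:2];print("hub",hub,"handle",h[0],"dia",np.linalg.norm(h[1]-h[2]),"r",np.linalg.norm(d),"wheel",w,np.linalg.norm(w[0]-w[1]))
a=np.radians(8.45);ex=np.array([np.cos(a),np.sin(a)]);ey=np.array([-ex[1],ex[0]])
print("angle",np.arctan2(d@ey,-d@ex)); print("base",b)
goal([h[0][0],h[0][1],.16],8.45)
E
```

```text
hub [0.5207189  0.10934959 0.083     ] handle [0.48099347 0.10771956 0.132     ] dia 0.015475875137494448 r 0.03975885532629715 wheel [[0.46217916 0.10315515 0.079     ]
 [0.57841378 0.12172098 0.079     ]] 0.11770800993485113
angle 0.10647077096336055
base [[0.48107194 0.10564801 0.081     ]]
turn [-0.0264 -0.0033 -0.0042] shift mm [ 8.5 14.4 39.1] toolx,y world [-0.143  0.99   0.003] [ 0.989  0.143 -0.026]
```

Emit:
servo_tool(
  targets="-0.026 -0.003 -0.004 8.5 14.4 10 60;0 0 0 0 0 14 50;0 0 0 0 0 10 45;0 0 0 0 0 0 45;0 0 0 0 0 0 45",
)

```text
time: 11.72
tool_pos: [0.4823, 0.1044, 0.1602]
tcp_rot: [-2.055, -2.374, 0.007]
wrist_force: [0.1, 1.1, 0.3]
width: 0.526
```

```bash
python3 - <<'E'
from h import *
goal([.481,.1077,.093],8.45)
c,st=shot("wrist","pics/w13.png");print(st['tool_pos'])
im=cv2.convertScaleAbs(c["image"],alpha=2.2,beta=10)
crop(im,240,140,440,290,4,"pics/w13c.png")
E
```

```text
turn [-0.0048  0.0016 -0.0035] shift mm [ 3.6 -0.5 67.2] toolx,y world [-0.144  0.99  -0.002] [ 0.99   0.144 -0.005]
[0.48230665 0.10436411 0.16023268]
```

View pics/w13c.png

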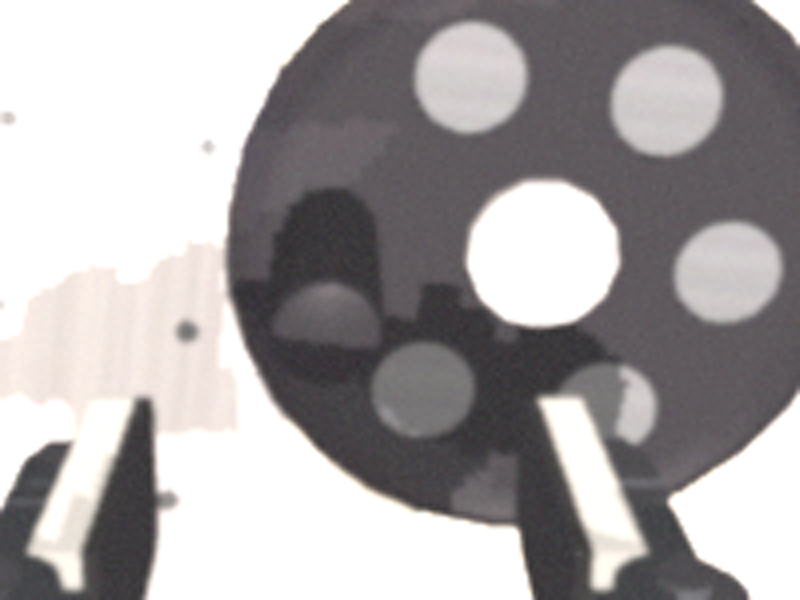

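Emit:
servo_tool(
  targets="-0.005 0.001 -0.003 3.6 -0.5 14 45;0 0 0 0 0 17 45;0 0 0 0 0 17 45;0 0 0 0 0 14 45;0 0 0 0 0 0 45;0 0 0 0 0 0 45",
)

```text
time: 12.27
tool_pos: [0.4858, 0.1058, 0.101]
tcp_rot: [2.053, 2.37, 0.008]
wrist_force: [-0.2, -0.1, 0.4]
width: 0.523
```

```bash
python3 - <<'E'
from h import *
goal([.481,.1077,.093],8.45)
E
```

```text
turn [ 0.0079  0.0009 -0.0046] shift mm [ 2.6 -4.6  7.9] toolx,y world [-0.142  0.99  -0.001] [0.99  0.142 0.008]
```

Emit:
servo_tool(
  targets="0.007 0.001 -0.004 2.6 -4.6 4 45;0 0 0 0 0 4 45;0 0 0 0 0 0 45;0 0 0 0 0 0 45",
)

```text
time: 12.6
tool_pos: [0.483, 0.1078, 0.0959]
tcp_rot: [2.051, 2.376, 0.007]
wrist_force: [-0.0, -0.2, 0.1]
width: 0.532
```

```bash
python3 - <<'E'
from h import *
goal([.481,.1077,.093],8.45);print(bot.read_state()['wrist_force'])
E
```

```text
turn [ 0.0053 -0.0003 -0.0011] shift mm [ 0.2 -2.   2.9] toolx,y world [-0.146  0.989  0.   ] [0.989 0.146 0.005]
[-0.00248072 -0.24241195  0.13084219]
```

Emit:
servo_tool(
  targets="0.005 0 -0.001 0.2 -2 2 30;0 0 0 0 0 0 15;0 0 0 0 0 0 10;0 0 0 0 0 0 10;0 0 0 0 0 0 10",
  newtons=70,
)

```text
time: 13.02
tool_pos: [0.4802, 0.1077, 0.0953]
tcp_rot: [-2.051, -2.379, 0.001]
wrist_force: [-0.2, -0.4, -1.4]
width: 0.191
```

```bash
cat >> h.py <<'E'
HUB=np.array([.5207,.1094]);A=np.radians(8.45)
def wheel(st=None):
    st=st or bot.read_state();d=st["tool_pos"][:2]-HUB
    ex=np.array([np.cos(A),np.sin(A)]);ey=np.array([-ex[1],ex[0]])
    th=np.arctan2(d@ey,-d@ex)%(2*np.pi); th=th-2*np.pi if th>5.6 else th
    r=np.linalg.norm(d); t=np.array([np.sin(th)*ex+np.cos(th)*ey])[0]; rad=d/r
    F=st["wrist_force"]
    print("t %.2f th %.3f r %.1f Ft %.2f Frad %.2f Fz %.2f vel %.3f z %.4f w %.3f"%(st["time"],th,r*1000,-F[:2]@t,F[:2]@rad,F[2],np.abs(st["joint_vel"]).max(),st["tool_pos"][2],st["width"]))
    return th,st
def arc(step_mm,n,r=.0398,z=.093):
    """rows to follow the circle, orient kept"""
    th,st=wheel();M=R.from_rotvec(st["tcp_rot"]).as_matrix();w,_=goal([0,0,0],8.45,st)
    ex=np.array([np.cos(A),np.sin(A),0]);ey=np.array([-ex[1],ex[0],0]);p=st["tool_pos"]
    for i in range(n):
        th+=step_mm/1000/r; q=np.r_[HUB,z]+r*(-np.cos(th)*ex+np.sin(th)*ey); print((M.T@(q-p)*1000).round(1)); p=q
E
python3 - <<'E'
from h import *
arc(5,8)
E
```

```text
t 13.02 th 0.106 r 40.5 Ft 0.44 Frad 0.18 Fz -1.45 vel 0.004 z 0.0953 w 0.191
turn [-0.0009 -0.0001  0.0006] shift mm [ -35.7 -490.8   95.7] toolx,y world [-0.148  0.989  0.   ] [ 0.989  0.148 -0.001]
[4.9 1.5 2.3]
[ 4.8  1.5 -0. ]
[ 4.6  2.  -0. ]
[ 4.3  2.6 -0. ]
[ 3.9  3.1 -0. ]
[ 3.5  3.6 -0. ]
[ 3.  4. -0.]
[ 2.5  4.3 -0. ]
```

Emit:
servo_tool(
  targets="0 0 0 4.9 0.6 0 10;0 0 0 4.8 1.2 0 10;0 0 0 4.6 1.8 0 10;0 0 0 4.3 2.5 0 10",
)

```text
time: 13.35
tool_pos: [0.4819, 0.12, 0.0952]
tcp_rot: [2.043, 2.379, -0.023]
wrist_force: [-4.7, -7.5, 5.4]
width: 0.191
```

```bash
python3 - <<'E'
from h import *
arc(5,8)
E
```

```text
t 13.35 th 0.413 r 40.2 Ft 8.43 Frad 2.55 Fz 5.43 vel 0.107 z 0.0952 w 0.191
turn [-0.0073  0.0139  0.0038] shift mm [ -44.6 -493.7   99.4] toolx,y world [-0.151  0.988 -0.014] [ 0.989  0.151 -0.007]
[4.3 2.7 2.1]
[ 4.1  2.8 -0.1]
[ 3.7  3.3 -0.1]
[ 3.3  3.8 -0.1]
[ 2.8  4.2 -0.1]
[ 2.2  4.5 -0.1]
[ 1.7  4.7 -0.1]
[ 1.   4.9 -0.1]
```

Emit:
servo_tool(
  targets="-0.007 0.013 0.003 4.5 2.2 0 10;0 0 0 4.3 2.6 0 10;0 0 0 4.1 2.9 0 10;0 0 0 3.8 3.2 0 10",
)

```text
time: 13.68
tool_pos: [0.4873, 0.1314, 0.0952]
tcp_rot: [2.044, 2.38, -0.026]
wrist_force: [-4.5, -6.7, 5.6]
width: 0.192
```

```bash
python3 - <<'E'
from h import *
arc(5,1)
E
```

```text
t 13.68 th 0.729 r 40.0 Ft 8.05 Frad 0.13 Fz 5.56 vel 0.089 z 0.0952 w 0.192
turn [-0.0101  0.0141  0.0041] shift mm [ -54.9 -500.5  101. ] toolx,y world [-0.151  0.988 -0.014] [ 0.988  0.151 -0.01 ]
[3.4 3.7 2.1]
```

Emit:
servo_tool(
  targets="-0.01 0.014 0.004 3.6 3.5 -0.3 10;0 0.005 0 3.3 3.75 -0.3 10;0 0.005 0 3.0 4.0 -0.3 10;0 0.005 0 2.6 4.2 -0.3 10",
)

```text
time: 14.02
tool_pos: [0.4949, 0.1397, 0.0952]
tcp_rot: [-2.039, -2.373, 0.015]
wrist_force: [-7.0, -4.8, 4.9]
width: 0.19
```

```bash
python3 - <<'E'
from h import *
arc(5,1)
E
```

```text
t 14.02 th 1.014 r 39.8 Ft 8.40 Frad 0.86 Fz 4.94 vel 0.096 z 0.0952 w 0.190
turn [-0.016  -0.0035  0.0036] shift mm [ -64.  -508.7  103.1] toolx,y world [-0.15   0.989  0.004] [ 0.988  0.151 -0.016]
[2.4 4.4 2.1]
```

Emit:
servo_tool(
  targets="-0.014 -0.003 0.003 2.5 4.3 -0.3 10;-0.005 0 0 2.2 4.5 -0.3 10;-0.005 0 0 1.8 4.65 -0.3 10;-0.005 0 0 1.5 4.8 -0.3 10",
)

```text
time: 14.35
tool_pos: [0.5038, 0.1452, 0.0952]
tcp_rot: [2.049, 2.38, -0.017]
wrist_force: [-7.1, -4.0, 6.6]
width: 0.194
```

```bash
python3 - <<'E'
from h import *
arc(5,1)
E
```

```text
t 14.35 th 1.278 r 39.6 Ft 8.15 Frad -0.57 Fz 6.58 vel 0.068 z 0.0952 w 0.194
turn [-0.0076  0.0079  0.0016] shift mm [ -68.  -519.    99.7] toolx,y world [-0.149  0.989 -0.008] [ 0.989  0.148 -0.008]
[1.3 4.8 2.1]
```

Emit:
servo_tool(
  targets="-0.007 0.008 0.001 1.4 4.8 -0.5 10;-0.004 0 0 1.0 4.9 -0.5 10;-0.004 0 0 0.7 5 -0.5 10;-0.004 0 0 0.3 5 -0.5 10",
)

```text
time: 14.68
tool_pos: [0.5126, 0.148, 0.0952]
tcp_rot: [-2.047, -2.377, 0.02]
wrist_force: [-7.9, -1.8, 5.0]
width: 0.195
```

```bash
python3 - <<'E'
from h import *
arc(5,1)
E
```

```text
t 14.68 th 1.512 r 39.4 Ft 8.07 Frad -0.20 Fz 4.96 vel 0.077 z 0.0952 w 0.195
turn [-0.0129  0.0048  0.0015] shift mm [ -69.8 -527.7  102.3] toolx,y world [-0.148  0.989 -0.005] [ 0.989  0.148 -0.013]
[0.4 5.  2.1]
```

Emit:
servo_tool(
  targets="-0.012 0.004 0.001 0.1 5 -0.5 10;-0.004 0 0 -0.2 5 -0.5 10;-0.004 0 0 -0.6 5 -0.5 10;-0.004 0 0 -0.9 4.9 -0.5 10",
)

```text
time: 15.02
tool_pos: [0.5218, 0.1487, 0.0952]
tcp_rot: [-2.046, -2.373, 0.016]
wrist_force: [-8.7, 0.3, 4.7]
width: 0.192
```

```bash
python3 - <<'E'
from h import *
arc(5,1)
E
```

```text
t 15.02 th 1.746 r 39.3 Ft 8.73 Frad 0.03 Fz 4.71 vel 0.072 z 0.0952 w 0.192
turn [-0.0133  0.0003 -0.0001] shift mm [ -70.4 -536.7  102.4] toolx,y world [-0.147  0.989 -0.   ] [ 0.989  0.147 -0.013]
[-0.7  5.   2.1]
```

Emit:
servo_tool(
  targets="-0.012 0 0 -1.1 4.9 -0.5 10;-0.004 0 0 -1.4 4.8 -0.5 10;-0.004 0 0 -1.7 4.7 -0.5 10",
)

```text
time: 15.27
tool_pos: [0.5286, 0.1478, 0.0952]
tcp_rot: [-2.047, -2.371, 0.01]
wrist_force: [-8.7, 1.8, 4.4]
width: 0.197
```

```bash
python3 - <<'E'
from h import *
arc(5,1)
E
```

```text
t 15.27 th 1.921 r 39.2 Ft 8.85 Frad -0.02 Fz 4.39 vel 0.061 z 0.0952 w 0.197
turn [-0.0109 -0.0029 -0.0008] shift mm [ -69.3 -543.4  100.9] toolx,y world [-0.146  0.989  0.003] [ 0.989  0.146 -0.011]
[-1.5  4.8  2.1]
```

Emit:
servo_tool(
  targets="-0.01 -0.003 0 -1.9 4.65 -0.5 10;-0.004 0 0 -2.2 4.5 -0.5 10;-0.004 0 0 -2.5 4.35 -0.5 10",
)

```text
time: 15.52
tool_pos: [0.5351, 0.1458, 0.0952]
tcp_rot: [-2.048, -2.369, 0.006]
wrist_force: [-7.1, 4.1, 3.8]
width: 0.188
```

```bash
python3 - <<'E'
from h import *
arc(5,1)
E
```

```text
t 15.52 th 2.095 r 39.2 Ft 8.11 Frad 1.16 Fz 3.77 vel 0.053 z 0.0952 w 0.188
turn [-0.0094 -0.0054 -0.0021] shift mm [ -67.3 -549.7  100. ] toolx,y world [-0.145  0.989  0.005] [ 0.989  0.145 -0.009]
[-2.2  4.5  2.2]
```

Emit:
servo_tool(
  targets="-0.009 -0.005 -0.002 -2.6 4.25 -0.4 10;-0.003 -0.003 0 -2.9 4.05 -0.4 10;-0.003 -0.003 0 -3.2 3.9 -0.4 10;-0.003 -0.003 0 -3.4 3.7 -0.4 10",
)

```text
time: 15.85
tool_pos: [0.5433, 0.1414, 0.0952]
tcp_rot: [-2.049, -2.371, 0.011]
wrist_force: [-7.0, 4.6, 2.5]
width: 0.192
```

```bash
python3 - <<'E'
from h import *
arc(5,1)
E
```

```text
t 15.85 th 2.333 r 39.2 Ft 8.36 Frad -0.28 Fz 2.48 vel 0.052 z 0.0952 w 0.192
turn [-0.0102 -0.0014 -0.0023] shift mm [ -61.5 -557.   100.8] toolx,y world [-0.145  0.989  0.001] [ 0.989  0.145 -0.01 ]
[-3.2  3.9  2.2]
```

Emit:
servo_tool(
  targets="-0.01 -0.002 -0.002 -3.6 3.5 -0.3 10;-0.003 -0.003 0 -3.8 3.3 -0.3 10;-0.003 -0.003 0 -4.0 3.05 -0.3 10;-0.003 -0.003 0 -4.2 2.8 -0.3 10",
)

```text
time: 16.18
tool_pos: [0.5504, 0.1349, 0.0952]
tcp_rot: [-2.051, -2.371, 0.004]
wrist_force: [-6.2, 6.2, 2.5]
width: 0.187
```

```bash
python3 - <<'E'
from h import *
arc(5,1)
E
```

```text
t 16.18 th 2.581 r 39.1 Ft 8.76 Frad -0.66 Fz 2.53 vel 0.047 z 0.0952 w 0.187
turn [-0.0059 -0.0032 -0.0027] shift mm [ -54.4 -563.5   98.4] toolx,y world [-0.144  0.99   0.003] [ 0.99   0.144 -0.006]
[-4.   3.   2.2]
```

Emit:
servo_tool(
  targets="-0.006 -0.003 -0.003 -4.3 2.5 -0.2 10;-0.002 -0.003 0 -4.5 2.2 -0.2 10;-0.002 -0.003 0 -4.6 1.9 -0.2 10;-0.002 -0.003 0 -4.7 1.7 -0.2 10",
)

```text
time: 16.52
tool_pos: [0.5558, 0.127, 0.0952]
tcp_rot: [-2.05, -2.371, -0.003]
wrist_force: [-4.0, 7.6, 1.3]
width: 0.188
```

```bash
python3 - <<'E'
from h import *
arc(5,1)
E
```

```text
t 16.52 th 2.824 r 39.2 Ft 8.57 Frad -0.19 Fz 1.35 vel 0.054 z 0.0952 w 0.188
turn [-0.0033 -0.0067 -0.0025] shift mm [ -46.  -568.    96.8] toolx,y world [-0.144  0.989  0.007] [ 0.99   0.144 -0.003]
[-4.7  1.8  2.2]
```

Emit:
servo_tool(
  targets="-0.003 -0.007 -0.002 -4.8 1.4 -0.2 10;-0.002 -0.003 0 -4.9 1.1 -0.2 10;-0.002 -0.003 0 -5 0.8 -0.2 10;-0.002 -0.003 0 -5 0.5 -0.2 10",
)

```text
time: 16.85
tool_pos: [0.559, 0.1182, 0.0953]
tcp_rot: [-2.053, -2.371, -0.009]
wrist_force: [-2.2, 8.4, -0.5]
width: 0.189
```

```bash
python3 - <<'E'
from h import *
arc(5,1)
E
```

```text
t 16.85 th 3.063 r 39.3 Ft 8.68 Frad -0.22 Fz -0.50 vel 0.061 z 0.0953 w 0.189
turn [ 0.0013 -0.0077 -0.0037] shift mm [ -37.6 -570.3   94.3] toolx,y world [-0.143  0.99   0.008] [0.99  0.143 0.001]
[-5.   0.6  2.2]
```

Emit:
servo_tool(
  targets="0.001 -0.008 -0.003 -5 0.2 0 10;0 -0.003 0 -5 -0.1 0 10;0 -0.003 0 -5 -0.4 0 10;0 -0.003 0 -4.9 -0.7 0 10",
)

```text
time: 17.18
tool_pos: [0.5602, 0.1096, 0.0953]
tcp_rot: [-2.053, -2.371, -0.011]
wrist_force: [-0.4, 10.4, -2.2]
width: 0.191
```

```bash
python3 - <<'E'
from h import *
arc(5,1)
E
```

```text
t 17.18 th 3.283 r 39.5 Ft 10.45 Frad -0.36 Fz -2.23 vel 0.055 z 0.0953 w 0.191
turn [ 0.0019 -0.0089 -0.0042] shift mm [ -29.4 -570.3   93.9] toolx,y world [-0.143  0.99   0.009] [0.99  0.143 0.002]
[-5.  -0.7  2.2]
```

Force is rising above the 8.4 N slack level, so smaller steps from here.

Emit:
servo_tool(
  targets="0.001 -0.008 -0.003 -4.9 -0.9 0 10;0 -0.003 0 -4.9 -1.1 0 10",
)

```text
time: 17.35
tool_pos: [0.5601, 0.1059, 0.0953]
tcp_rot: [-2.053, -2.373, -0.013]
wrist_force: [0.3, 11.2, -2.2]
width: 0.188
```

```bash
python3 - <<'E'
from h import *
arc(5,1)
E
```

```text
t 17.35 th 3.377 r 39.5 Ft 11.23 Frad -0.68 Fz -2.24 vel 0.060 z 0.0953 w 0.188
turn [ 0.0038 -0.0081 -0.0033] shift mm [ -25.1 -569.9   92.9] toolx,y world [-0.144  0.99   0.008] [0.99  0.144 0.004]
[-4.9 -1.2  2.2]
```

Emit:
servo_tool(
  targets="0.003 -0.008 -0.003 -4.8 -1.4 0 10;0 -0.003 0 -4.75 -1.6 0 10",
)

```text
time: 17.52
tool_pos: [0.5597, 0.1027, 0.0953]
tcp_rot: [-2.053, -2.375, -0.014]
wrist_force: [2.4, 11.3, -2.0]
width: 0.191
```

```bash
python3 - <<'E'
from h import *
arc(5,1)
E
```

```text
t 17.52 th 3.459 r 39.6 Ft 11.57 Frad 0.47 Fz -2.03 vel 0.058 z 0.0953 w 0.191
turn [ 0.0055 -0.0075 -0.0025] shift mm [ -21.5 -569.2   92. ] toolx,y world [-0.144  0.989  0.008] [0.989 0.144 0.006]
[-4.7 -1.7  2.3]
```

Emit:
servo_tool(
  targets="0.005 -0.007 -0.002 -4.7 -1.8 0 10;0 -0.003 0 -4.6 -2 0 10",
)

```text
time: 17.68
tool_pos: [0.5592, 0.0999, 0.0953]
tcp_rot: [-2.054, -2.375, -0.016]
wrist_force: [3.5, 11.2, -3.5]
width: 0.19
```

```bash
python3 - <<'E'
from h import *
arc(5,1)
E
```

```text
t 17.68 th 3.530 r 39.6 Ft 11.72 Frad 0.69 Fz -3.50 vel 0.056 z 0.0953 w 0.190
turn [ 0.0067 -0.0082 -0.0027] shift mm [ -19.  -568.4   91.4] toolx,y world [-0.144  0.989  0.008] [0.99  0.144 0.007]
[-4.6 -2.   2.3]
```

Emit:
servo_tool(
  targets="0.006 -0.008 -0.002 -4.8 -2.2 0 10;0 -0.003 0 -4.7 -2.3 0 10;0 -0.003 0 -4.6 -2.5 0 10",
)

```text
time: 17.93
tool_pos: [0.558, 0.0958, 0.0953]
tcp_rot: [-2.056, -2.375, -0.025]
wrist_force: [3.6, 12.4, -6.0]
width: 0.195
```

```bash
python3 - <<'E'
from h import *
arc(5,1)
E
```

```text
t 17.93 th 3.638 r 39.7 Ft 12.91 Frad -0.91 Fz -5.99 vel 0.055 z 0.0953 w 0.195
turn [ 0.0119 -0.0107 -0.0041] shift mm [ -16.  -567.1   88.5] toolx,y world [-0.143  0.99   0.011] [0.99  0.143 0.012]
[-4.3 -2.6  2.3]
```

Emit:
servo_tool(
  targets="0.01 -0.01 -0.004 -4.4 -2.8 0.3 10;0 -0.003 0 -4.3 -2.9 0.3 10",
)

```text
time: 18.1
tool_pos: [0.5573, 0.0936, 0.0953]
tcp_rot: [2.054, 2.375, 0.023]
wrist_force: [4.6, 12.1, -3.8]
width: 0.194
```

```bash
python3 - <<'E'
from h import *
arc(5,1)
E
```

```text
t 18.10 th 3.696 r 39.8 Ft 12.94 Frad -0.54 Fz -3.80 vel 0.078 z 0.0953 w 0.194
turn [ 0.0117 -0.0085 -0.0026] shift mm [ -13.  -566.    88.6] toolx,y world [-0.144  0.989  0.008] [0.989 0.144 0.012]
[-4.1 -2.9  2.3]
```

Emit:
servo_tool(
  targets="0.01 -0.008 -0.002 -4.2 -3.1 0.2 10;0 -0.003 0 -4.1 -3.2 0.2 10",
)

```text
time: 18.27
tool_pos: [0.5564, 0.0918, 0.0954]
tcp_rot: [2.054, 2.374, 0.024]
wrist_force: [5.9, 11.6, -5.0]
width: 0.192
```

```bash
python3 - <<'E'
from h import *
arc(5,1)
E
```

```text
t 18.27 th 3.746 r 39.8 Ft 13.02 Frad 0.12 Fz -5.05 vel 0.088 z 0.0954 w 0.192
turn [ 0.0128 -0.008  -0.0028] shift mm [ -11.4 -565.1   88. ] toolx,y world [-0.144  0.99   0.008] [0.989 0.144 0.013]
[-3.9 -3.1  2.3]
```

Excess is about +4.6 N on raw readings. If friction falls at this slower speed it could be nearer +5.7 N, and both are in the good band. I'll stop, relax and let go.

Emit:
servo_tool(
  targets="0 0 0 0 0 0 10;0 0 0 0 0 0 10;0 0 0 0 0 0 10",
)

```text
time: 18.52
tool_pos: [0.5569, 0.0929, 0.0953]
tcp_rot: [2.051, 2.376, 0.023]
wrist_force: [-0.6, -0.3, 0.6]
width: 0.191
```

```bash
python3 - <<'E'
from h import *
arc(5,1)
E
```

```text
t 18.52 th 3.718 r 39.8 Ft -0.46 Frad -0.41 Fz 0.57 vel 0.006 z 0.0953 w 0.191
turn [ 0.013  -0.0076 -0.001 ] shift mm [ -11.3 -565.6   87.8] toolx,y world [-0.146  0.989  0.008] [0.989 0.146 0.013]
[-4.  -3.   2.2]
```

Emit:
servo_tool(
  targets="0 0 0 -2.8 -1.9 0 10;0 0 0 -2.8 -1.9 0 10;0 0 0 -2.8 -1.9 0 10",
)

```text
time: 18.77
tool_pos: [0.5562, 0.0915, 0.0954]
tcp_rot: [-2.058, -2.372, -0.051]
wrist_force: [6.3, 12.4, -6.2]
width: 0.189
```

```bash
python3 - <<'E'
from h import *
arc(5,1)
E
```

```text
t 18.77 th 3.756 r 39.8 Ft 13.93 Frad 0.07 Fz -6.17 vel 0.076 z 0.0954 w 0.189
turn [ 0.024  -0.0214 -0.0058] shift mm [ -13.9 -565.7   81.5] toolx,y world [-0.141  0.99   0.021] [0.99  0.141 0.024]
[-4.  -3.2  2.2]
```

Emit:
servo_tool(
  targets="0 0 0 0 0 0 10;0 0 0 0 0 0 10;0 0 0 0 0 0 10",
)

```text
time: 19.02
tool_pos: [0.5564, 0.0919, 0.0953]
tcp_rot: [-2.058, -2.372, -0.051]
wrist_force: [1.3, 3.3, -0.4]
width: 0.191
```

Emit:
servo_tool(
  targets="0 0 0 0 0 0 25;0 0 0 0 0 0 45;0 0 0 0 0 0 50;0 0 0 0 0 0 50",
)

```text
time: 19.35
tool_pos: [0.5565, 0.0911, 0.0955]
tcp_rot: [-2.059, -2.371, -0.052]
wrist_force: [-0.0, 0.2, -0.3]
width: 0.589
```

```bash
python3 - <<'E'
from h import *
arc(5,1)
E
```

```text
t 19.35 th 3.763 r 40.2 Ft 0.15 Frad -0.08 Fz -0.28 vel 0.006 z 0.0955 w 0.589
turn [ 0.0246 -0.0217 -0.0068] shift mm [ -14.1 -565.9   81.3] toolx,y world [-0.14   0.99   0.022] [0.99  0.14  0.025]
[-3.7 -3.5  2.3]
```

Straighten and lift along tool z, then retreat.

Emit:
servo_tool(
  targets="0.024 -0.021 0 0 0 -5 50;0 0 0 0 0 -15 50;0 0 0 0 0 -20 50;0 0 0 0 0 -30 50;0 0 0 0 0 -30 50;0 0 0 0 0 -20 50;0 0 0 0 0 0 50",
)

```text
time: 19.93
tool_pos: [0.5535, 0.0893, 0.2172]
tcp_rot: [-2.059, -2.366, 0.011]
wrist_force: [0.3, 1.2, 1.7]
width: 0.587
```

```bash
python3 - <<'E'
from h import *
c,st=shot("wrist","pics/w14.png");print(st['tool_pos'],st['wrist_force'])
c,st=shot("scene","pics/s3.png");crop(c["image"],270,150,430,300,5,"pics/s3c.png")
E
```

```text
[0.5534509  0.08931581 0.21722636] [0.26946143 1.19760558 1.73173954]
```

View pics/w14.png

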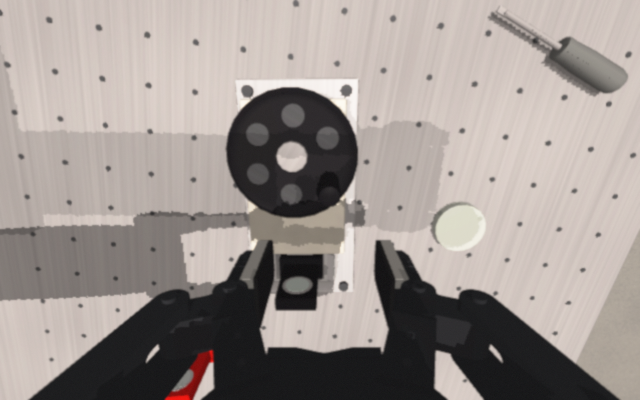

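View pics/s3c.png

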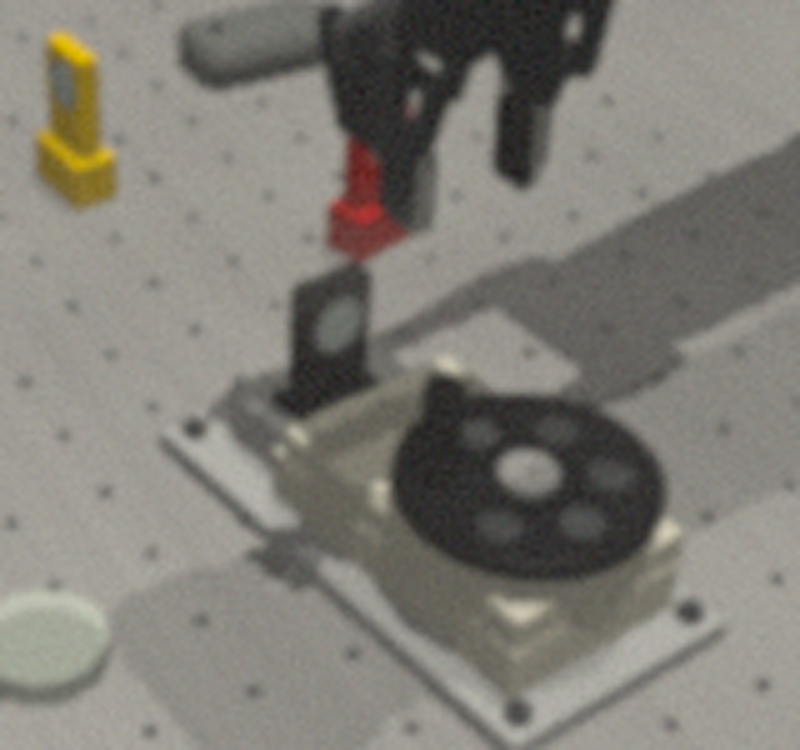

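```bash
python3 - <<'E'
from h import *
c,st=shot("wrist","pics/w15.png")
im=cv2.convertScaleAbs(c["image"],alpha=2.0,beta=10)
crop(im,220,80,370,320,3,"pics/w15c.png"); crop(im,300,150,360,220,8,"pics/w15d.png")
E
```

```text
(no output)
```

View pics/w15c.png

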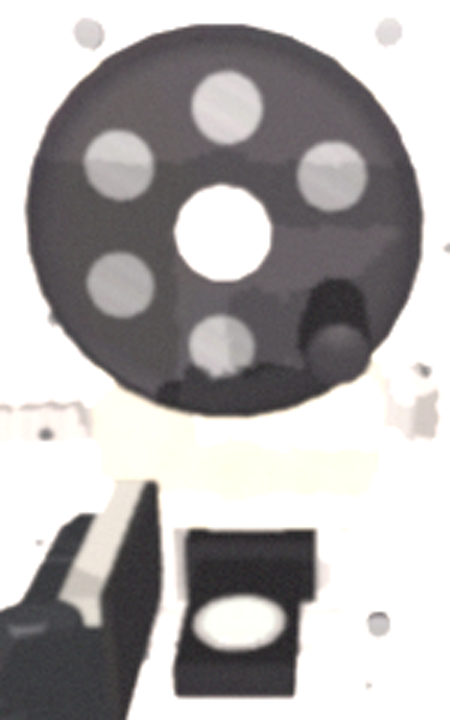

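View pics/w15d.png

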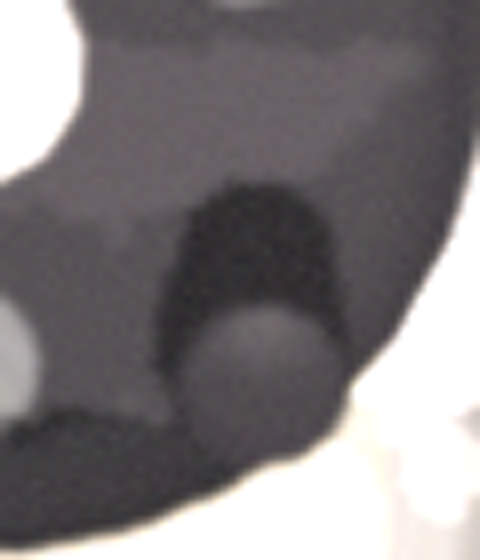

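```bash
python3 - <<'E'
from h import *
import pickle
c,st=pickle.load(open("pics/w15.pkl","rb"))
f=lambda L,k,o:(np.array(L,float)+.5)/k-.5+np.array(o)
hub=pix2z(c,f([[223,232]],3,(220,80)),.083,st)[0];h=pix2z(c,f([[265,382]],8,(300,150)),.132,st)[0]
d=(h-hub)[:2];ex=np.array([np.cos(A),np.sin(A)]);ey=np.array([-ex[1],ex[0]])
print(hub,h,np.linalg.norm(d),np.arctan2(d@ey,-d@ex)%(2*np.pi))
p=pix2z(c,f([[183,660],[295,660],[296,695],[178,695]],3,(220,80)),.107,st);q=(p[:,:2]-[.5402,-.0239])
print((q@ex*1000).round(1),(q@ey*1000).round(1))
g=pix2z(c,f([[187,568],[316,568]],3,(220,80)),.042,st);q=(g[:,:2]-[.5402,-.0239]);print("foot +y top edge (z .042)",(q@ex*1000).round(1),(q@ey*1000).round(1))
E
```

```text
[0.52105074 0.10929079 0.083     ] [0.55733738 0.092734   0.132     ] 0.03988543339283077 3.717135289313299
[-14.   20.8  20.9 -16.2] [ 4.8  4.9 -8.  -8.1]
foot +y top edge (z .042) [-22.3  26.6] [-1.5 -1.5]
```

Emit:
servo_tool(
  targets="0 0 0 0 0 -30 50;0 0 0 0 0 -20 50;0 0 0 0 0 0 50",
)

```text
time: 20.33
tool_pos: [0.5461, 0.0883, 0.2537]
tcp_rot: [-2.048, -2.353, 0.04]
wrist_force: [0.5, -0.4, 0.4]
width: 0.587
```

```bash
python3 - <<'E'
from h import *
st=bot.read_state();print(st["time"],st["wrist_force"]);print(finish_job())
E
```

```text
20.3333 [ 0.46951546 -0.43050075  0.40102011]
the job is handed in; nothing more can be done
None
```

I set the black lens block upright and fully down in the clamp's slot, then wound the wheel clockwise by its handle to about 3.72 rad. I let go, lifted clear and handed the job in at 20.3 s. The red and yellow look-alikes and the other things on the bench were never touched.

**Seating:** the block stopped on the slot floor at the expected height, with about 11 N of upward force when I pressed it down. The last pictures show it upright and roughly 1.6 mm to the fence side of the slot's centre line, where about 2.5 mm would be full contact.

**Tension:** the push at the handle was about 8.4 N while slack and 12.9 to 13.0 N at the end of winding, so about 4.6 N over slack. The steady rise with wheel angle gives about 5.0 N.

**Disagreement:** one short extra push from near standstill read 13.9 N, which is 5.5 N over my moving slack reading. Against the stated 6.5 N standstill figure it would be 7.4 N, above the 6.5 N limit. The hand may still have been moving slightly, so I did not push further. I judge the setting to be 4.6 to 5.7 N over slack, but this reading did not settle it.

**After release:** the wheel stayed put; the camera showed it at 3.717 rad, the same as the hand position while relaxed. The wrist force was near zero.

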